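Put a plaster mould in the drying cabinet and lock its drop-down door

TASK

Pull the drying cabinet's drop-down door all the way down, stand the stepped plaster mould with the blue band upright inside the chamber, push the door back up until it is shut, and only then turn the lock collar on the roof until its tongue points squarely over the door's red keeper, at the red locked mark. Do not tip the mould over, and leave the ring mould, bottle, mug and jar where they stand.

Things in the scene. Friction and masses are not known exactly. Their poses are not given: they have to be found in the camera images.
- cabinet: Green box fixed to the bench, 180 deep (x), 250 wide (y), 185 high, open in front. Origin: bench level, under the middle of the opening (plane x = 0); x points into the cabinet, y to the side of the collar, z up. Chamber: x 0 to 165, y -80 to 80, floor z 53, roof underside z 170, roof top z 185. All cabinet points below are in this frame, mm.
- door (a joint): White bottom-hinged door, 220 wide, 130 high, 14 thick (outside x = 0): 0 shut and upright, 1.571 fully down, swung out to cabinet -x, level, its inner face at z 55, from which things slide on to the chamber floor. Starts up to 0.35 ajar. 0.5 kg; the stiff hinge holds it at any angle (4 N at the bar moves it).
- door_hinge (a point): Middle of the door's hinge line (the line runs along cabinet y), at cabinet (0, 0, 55). Its axes are the cabinet's.
- door_handle (a point): Middle of the steel bar on the door: 12 diameter, along cabinet y, in the plane of the panel, 38 above its top edge (26 clear under the bar, 98 clear between its end posts). At cabinet (-8, 0, 223) with the door shut, (-168, 0, 47) fully down, 168 from the hinge line. Axes turn with the door (z from hinge to bar).
- collar (a joint): Lock collar on the roof, captive, upright axis, stays where left. 0: tongue points to cabinet +y; grows counter-clockwise from above; 1.571 is the locked mark: tongue to the front (-x) over the red stud on the door's top edge (y 85, 20 high), grip in line with the red dot and line on the roof. Stop at 1.8. Starts unlocked; if locked it blocks the door.
- collar_grip (a point): On the collar's axis at cabinet (45, 85, 238), in its black grip rib with a white line: 16 wide, 56 long, z 216 to 248, lying along the tongue (point y axis). Below it a dark round collar, 60 diameter, z 190 to 216, with a steel tongue 18 wide reaching 72 from the axis (z 208 to 216, its end lip down to z 193).
- mould: The plaster mould to be dried: white, stepped and round; base 104 in diameter and 45 high, on it a coaxial neck 58 in diameter with a blue band, up to 88 high. About 0.65 kg. Origin: centre of its underside, z up. Stands on the bench beside the door's swing, on either side.
- ring_mould: Bystander: cream round open plaster ring mould, 110 in diameter, 50 high. Origin: centre of its underside.
- bottle: Bystander: clear bottle with a blue cap, 64 in diameter, 200 high, beside the cabinet. Origin: centre of its underside.
- mug: Bystander: blue mug, 80 in diameter, 85 high, with a handle. Origin: centre of its underside.
- jar: Bystander: brown jar with a steel lid, 72 in diameter, 90 high. Origin: centre of its underside.
There are look-alikes about, which are no part of the job. Leave any turquoise or yellow look-alike of the mould alone.

How it is judged:
On the way, in this order (a step that is already met when the one before it is completed fails the run):
1. the door is pulled fully down (value of joint door above 1.47 rad), for 0.2 s.
2. the mould stands upright inside the chamber (x of mould in the frame of cabinet between 0.05 and 0.125 m and y of mould in the frame of cabinet between -0.04 and 0.04 m and z of mould in the frame of cabinet between 0.045 and 0.065 m and angle between mould's own z axis and vertical below 0.1 rad), for 0.2 s.
3. the door is pushed up and shut, the collar not yet locked (value of joint door below 0.06 rad and value of joint collar below 1.3 rad), for 0.1 s.
4. the collar is turned to its locked mark (value of joint door below 0.06 rad and value of joint collar between 1.42 and 1.72 rad), for 0.1 s.
At the end, for the whole second after the job is handed in: The mould stands upright (within 0.1 rad) and at rest on the chamber floor, wholly behind the door, its axis within 40 mm of the chamber's middle plane; the door is shut (joint below 0.06 rad); the lock collar is within 0.15 rad of its locked mark (all of step 2 and all of step 4 and linear speed of mould below 0.02 m/s); the robot touches nothing.
It fails at once if the mould is tipped over (more than 0.6 rad) (angle between mould's own z axis and vertical above 0.6 rad).
It fails at once if the ring mould is moved by more than 30 mm or tipped over (distance of ring_mould from where it was at the start of the episode above 0.03 m or angle between ring_mould's own z axis and vertical above 0.3 rad).
It fails at once if the bottle is moved by more than 30 mm or tipped over (distance of bottle from where it was at the start of the episode above 0.03 m or angle between bottle's own z axis and vertical above 0.3 rad).
It fails at once if the mug is moved by more than 30 mm or tipped over (distance of mug from where it was at the start of the episode above 0.03 m or angle between mug's own z axis and vertical above 0.3 rad).
It fails at once if the jar is moved by more than 30 mm or tipped over (distance of jar from where it was at the start of the episode above 0.03 m or angle between jar's own z axis and vertical above 0.3 rad).
It also fails if it takes over 72 s, if anything falls off the work surface, if the arm or the gripper's body presses on something with over 40 N, if the wrist force passes 120 N, or if a joint passes its speed limit or range.

ROBOT

A 6-joint arm with a two-finger parallel gripper is mounted at the origin on the work surface. World frame = base frame: x ahead of the robot, y to its left, z up, the work surface at z = 0. Lengths are in m, angles in rad, forces in N, time in s.
With the tool pointing down it reaches from about 0.325 to 0.9 m from the base axis. Payload 3.5 kg.
Tool frame: the origin (TCP) lies at the very end of the fingers, on their centre line; the grasp point (between the pads) lies 19 mm behind it (grip_point_offset is the distance from the TCP to the grasp point, in m); z points along the fingers, y is the direction in which the jaws open and shut (so a half turn about z gives the same grasp; the last joint's range is limited). The gripper opens to 85 mm and grips with 20 to 120 N. Pads are 22 mm wide; open, the fingers measure 114 mm over their backs; the gripper's body (76 mm by 85 mm) begins 54 mm behind the grasp point. The pads swing forward as they close: fully open they stand 13 mm farther back than shut.
Start: joints at [1.216, 0.276, -0.026, 1.268, 0, 1.467], TCP at [0.156, 0.605, 0.195] pointing down, gripper open.
Joint ranges: [-3.12, 3.12], [-0.85, 1.88], [-1.08, 1.24], [-1.95, 2.15], [-1.57, 1.53], [-3.14, 3.14]. Speed limits (rad/s): [2.57, 2.57, 3.14, 3.14, 3.14, 3.14].

INTERFACE

Orientations are given as a rotation vector (axis times angle).
In Python, from plant import * gives the robot as it stands.
- The arm moves only by the tool step_arm, never from a script. Its argument "series" is one flat list of numbers, 5 for each row, row after row: the finger opening in cm, from 0 to 8.54, then the shift along the tool's x, y, z in cm, then the turn about the tool's z in rad. A call has 1 to 8 rows; each row shifts and turns the commanded pose from where the row before left it, along the tool's axes as they then stand; what a row does not reach is not made up. A row lasts 1/8 s, in which the tool goes at most 62.5 mm and 10.7 degrees, less where a joint would pass 70% of its speed; a pose out of reach is approached as far as the arm can. A call is refused whole if a number of a shift passes 6.25 or a number of a turn 0.188, either way. A call with a gripper value outside its range is refused whole. The fingers move at their own pace and stop on an object; "newtons" is the grip in N (left out, the last holds). Time passes only in rows, so rows that do not move let the fingers close. It gives the time, the measured TCP pose, the force and the opening at its end, in the units of the state.
- observe(): the state, without advancing time (a new reading comes with each control period).
- get_image(name): name is "scene" or "top" or "wrist"; returns a dict with "image" (400x640x3 uint8, red, green, blue), "range_z" (400x640 float32, m along the optical axis (not along the pixel's ray), 0 where there is no reading), "fx", "fy", "cx", "cy" (pixels), "extrinsics" (4x4, takes a point from camera to world coordinates); the wrist camera has in their place "hand_eye" (4x4, takes a point from camera to tool coordinates, whose origin is the TCP and whose axes are the flange's). Camera axes: x right, y down, z forward; pixel columns grow to the right and rows downward; lengths in m; the calibration is good to about 2 mm. A picture is of the moment at which its call begins: read the wrist's pose just before it.
- sign_off(): hands the job in, once; it reports no verdict.
The state is a dict: "t": time; "joints": joint angles; "joint_velocities": joint speeds; "joint_torque": joint torques, N m; "ee_pos": TCP position; "ee_rot": TCP orientation; "force": force on the tool from outside, world axes, zero at the start; "moment": the same for the moment, N m; "width": finger opening in m.
Only numpy, scipy, OpenCV 4.12 (cv2) and the standard library are available. Lean on these libraries where they do the work, as an engineer would, in place of code of your own. Each camera call takes 0.05 s, during which the arm holds its last target.

## Working session

There is one attempt and no reset: what is moved stays moved. The work goes in short steps, Python scripts to look and compute and a tool call to move; the robot and the scene stay as the last step left them, time stands still between calls to the robot, and variables do not carry over. Pictures are saved under pics/ and viewed, and the job is handed in when it is done.

Besides the shell and the picture viewer there is one more tool, called as a command line: name --argument value ..., lists and objects as JSON in quotes. step_arm: Moves the arm, as the interface text tells. Its arguments: {"type":"object","properties":{"series":{"type":"array","items":{"type":"number"}},"newtons":{"type":"number"}},"required":["series"]}

```bash
ls; mkdir -p pics
python3 - <<'E'
from plant import *
import cv2,numpy as np
print(observe())
for n in ["scene","top","wrist"]:
    d=get_image(n); np.savez(f'pics/{n}0.npz',**d)
    cv2.imwrite(f'pics/{n}0.png',d["image"][:,:,::-1])
    print(n,d["fx"],d["cx"],d["cy"],d.get("extrinsics",d.get("hand_eye")))
E
```

```text
pics
{'t': 0.0, 'joints': array([ 1.21557787e+00,  2.77126531e-01, -2.78973455e-02,  1.26800332e+00,
       -3.59313376e-05,  1.46740550e+00]), 'joint_velocities': array([-0.00074025, -0.00011376,  0.00109458,  0.00010336,  0.00172456,
       -0.00033599]), 'joint_torque': array([ 1.23628270e-03, -4.45512557e+01,  2.95199865e+01,  1.64325762e-02,
        4.98998577e-05,  3.42158648e-07]), 'ee_pos': array([0.15544562, 0.60446335, 0.19345606]), 'ee_rot': array([-0.39446592, -3.11625149,  0.00342484]), 'force': array([-0.06887678,  0.4645663 ,  0.12962193]), 'moment': array([ 0.00827084, -0.03881092, -0.00039548]), 'width': 0.08542170503824963}
scene 460.4879256862133 321.70592783123647 202.96373638217628 [[ 0.45091717 -0.62932401  0.63294945 -0.14335192]
 [-0.8925178  -0.32526702  0.31243135 -0.23278742]
 [ 0.00925704 -0.7057993  -0.70835136  0.92058167]
 [ 0.          0.          0.          1.        ]]
top 439.3670447278708 323.55591431690857 206.162581869512 [[ 0.00901636 -0.9917939   0.12752867  0.39228393]
 [-0.99973369 -0.01165001 -0.01992063  0.08575437]
 [ 0.02124287 -0.1273151  -0.99163482  1.24022178]
 [ 0.          0.          0.          1.        ]]
wrist 320.25772324131697 320.5306971015117 203.3927325189586 [[ 5.31083324e-04 -9.46531524e-01 -3.22610897e-01  8.24729905e-02]
 [ 9.99999596e-01  7.36468546e-04 -5.14575256e-04  2.69809868e-04]
 [ 7.24654480e-04 -3.22610494e-01  9.46531534e-01 -1.79284751e-01]
 [ 0.00000000e+00  0.00000000e+00  0.00000000e+00  1.00000000e+00]]
```

View pics/scene0.png

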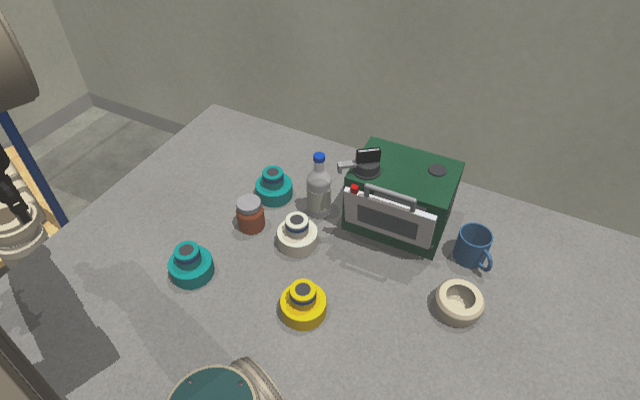

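View pics/top0.png

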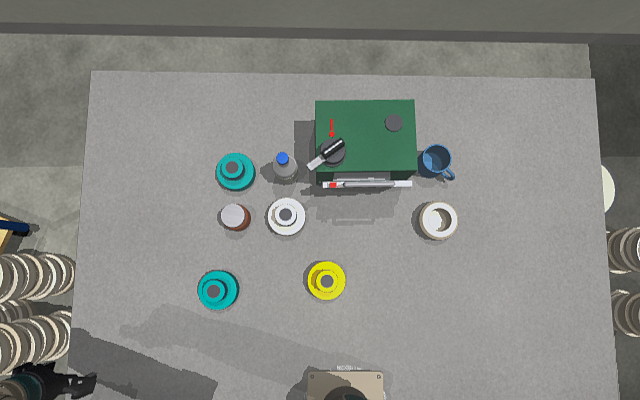

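View pics/wrist0.png

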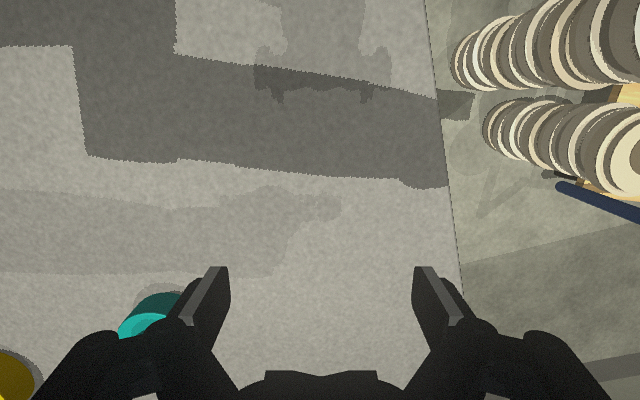

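```bash
cat > h.py <<'E'
import numpy as np,cv2
def P(d,u,v,z=None):
    T=d["extrinsics"];u=np.asarray(u,float);v=np.asarray(v,float)
    r=np.stack([(u-d["cx"])/d["fx"],(v-d["cy"])/d["fy"],np.ones_like(u)],-1)
    if z is None: 
        raise 0
    w=r@T[:3,:3].T; s=(z-T[2,3])/w[...,2]
    return T[:3,3]+w*s[...,None]
def cloud(d,T=None):
    T=d["extrinsics"] if T is None else T
    v,u=np.mgrid[:400,:640]; Z=d["range_z"]
    c=np.stack([(u-d["cx"])/d["fx"]*Z,(v-d["cy"])/d["fy"]*Z,Z],-1)
    return c@T[:3,:3].T+T[:3,3]
E
python3 - <<'E'
from h import *
t=dict(np.load('pics/top0.npz'));s=dict(np.load('pics/scene0.npz'))
for n,d in(('top',t),('scene',s)):
    h=cv2.cvtColor(d["image"],cv2.COLOR_RGB2HSV); C=cloud(d)
    g=cv2.inRange(h,(60,80,20),(85,255,140))>0
    m=g&(abs(C[...,2]-.185)<.006)&(C[...,0]>.4)
    k,_=max(((c,cv2.contourArea(c)) for c in cv2.findContours(m.astype(np.uint8),0,1)[0]),key=lambda a:a[1])
    pts=P(d,k[:,0,0],k[:,0,1],.185)[:,:2].astype(np.float32)
    r=cv2.minAreaRect(pts); print(n,'roof',r,cv2.boxPoints(r).round(4).tolist(),np.median(C[m][:,2]))
    # white mould
    u0,v0=(286,216) if n=='top' else (297,233)
    w=cv2.inRange(h,(0,0,150),(180,60,255))>0
    b=np.zeros_like(w);b[v0-30:v0+30,u0-30:u0+30]=1
    for zz in(.045,.088):
        mm=b.astype(bool)&(abs(C[...,2]-zz)<.006)&(np.hypot(*(C[...,:2]-C[v0,u0,:2]).transpose(2,0,1))<.07)
        p=C[mm];print('mould',zz,p.mean(0),p.min(0),p.max(0),len(p))
        if len(p)>4:
            print(cv2.minEnclosingCircle(p[:,:2].astype(np.float32)))
    cv2.imwrite(f'pics/crop_{n}.png',cv2.resize(d["image"][v0-60:v0+60,u0-60:u0+60,::-1],None,fx=4,fy=4,interpolation=2))
    # collar grip: black & z 248 
    mm=(abs(C[...,2]-.248)<.005)&(C[...,0]>.4);v,u=np.nonzero(mm);print('z248',len(u),C[mm].mean(0),cv2.minAreaRect(C[mm][:,:2].astype(np.float32)) )
    cv2.imwrite(f'pics/cab_{n}.png',cv2.resize((d["image"][80:240,290:450] if n=='top' else d["image"][130:260,320:480])[:,:,::-1],None,fx=4,fy=4,interpolation=2))
E
```

```text
top roof ((0.7070428133010864, -0.03786352276802063), (0.18129923939704895, 0.2494962513446808), 1.8511884212493896) [[0.6123999953269958, 0.08389999717473984], [0.6205000281333923, -0.1655000001192093], [0.8016999959945679, -0.15960000455379486], [0.7936000227928162, 0.08969999849796295]] 0.18419210837676747
mould 0.045 [0.51507286 0.16280781 0.04408432] [0.46592451 0.11230693 0.03900024] [0.56825024 0.2135538  0.05055048] 708
((0.5172111392021179, 0.16419313848018646), 0.05200781673192978)
mould 0.088 [0.51678844 0.16336529 0.08720889] [0.48924814 0.13501712 0.08200888] [0.54543109 0.19059921 0.09349778] 370
((0.516892671585083, 0.1633787900209427), 0.029068076983094215)
z248 168 [0.6589842  0.04538661 0.24726452] ((0.6594106554985046, 0.04558877646923065), (0.01717010885477066, 0.05607137829065323), 38.02857971191406)
scene roof ((0.7091692686080933, -0.03851550817489624), (0.18188102543354034, 0.24812062084674835), 1.6710199117660522) [[0.6146000027656555, 0.0828000009059906], [0.6219000220298767, -0.16519999504089355], [0.8036999702453613, -0.1598999947309494], [0.796500027179718, 0.08810000121593475]] 0.18637552318129835
mould 0.045 [0.50493025 0.15513181 0.04590858] [0.46739628 0.1124883  0.03911019] [0.5678391  0.21637144 0.05095763] 592
((0.5193244218826294, 0.16433759033679962), 0.052275389432907104)
mould 0.088 [0.51767495 0.16268848 0.08910254] [0.49074142 0.13638743 0.08221718] [0.54917024 0.19277728 0.09392412] 353
((0.5199096202850342, 0.16259260475635529), 0.03028629906475544)
z248 985 [ 1.34844312 -0.07070131  0.24811674] ((1.2241313457489014, -0.15294677019119263), (0.9058754444122314, 0.862904965877533), 23.061582565307617)
```

View pics/crop_scene.png

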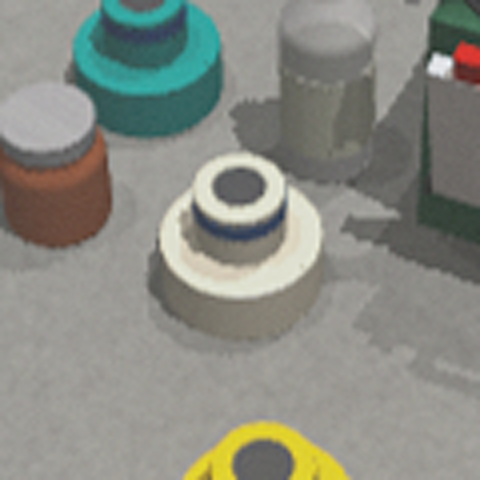

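View pics/cab_top.png

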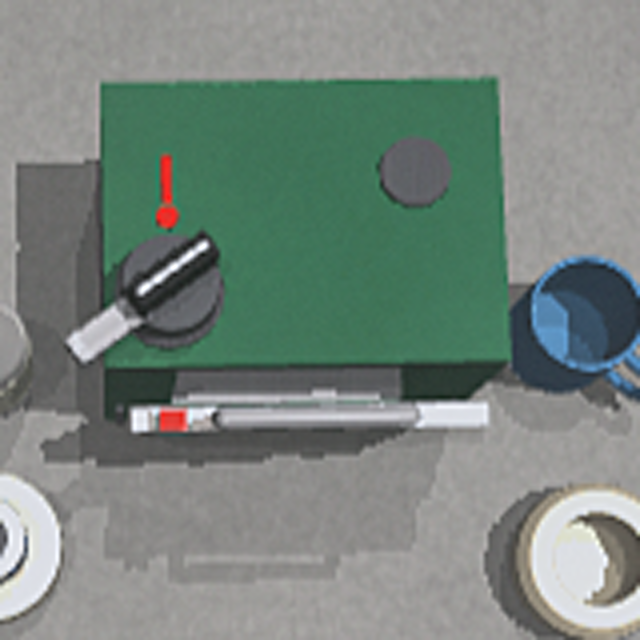

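View pics/cab_scene.png

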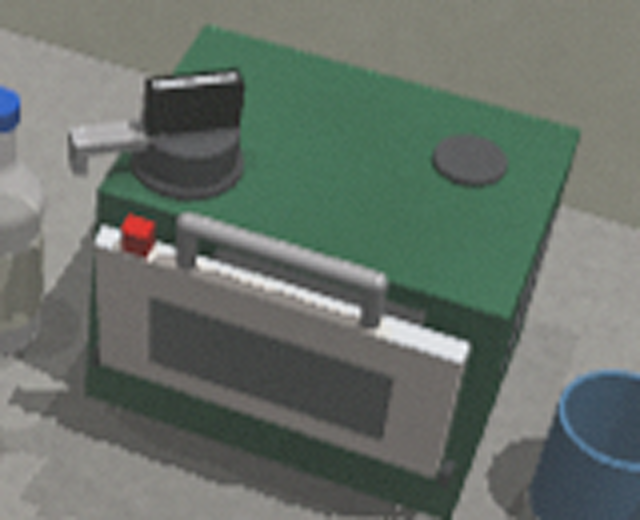

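```bash
cat >> h.py <<'E'
O=np.array([.617,-.0405]);YAW=.031
cx_=np.array([np.cos(YAW),np.sin(YAW)]);cy_=np.array([-np.sin(YAW),np.cos(YAW)])
def tocab(p): 
    p=np.asarray(p);q=p[...,:2]-O
    return np.concatenate([np.stack([q@cx_,q@cy_],-1),p[...,2:]],-1)
def toworld(c):
    c=np.asarray(c,float);return np.r_[O+c[0]*cx_+c[1]*cy_,c[2:]]
E
python3 - <<'E'
from h import *
np.set_printoptions(precision=4,suppress=True)
for n in('top','scene'):
    d=dict(np.load(f'pics/{n}0.npz')); C=cloud(d);K=tocab(C)
    m=(K[...,0]<-.002)&(K[...,0]>-.12)&(abs(K[...,1])<.035)&(K[...,2]>.1)
    p=K[m];b=p[p[:,2]>p[:,2].max()-.006];print(n,'bar top',len(p),p.max(0),b.mean(0))
    # red keeper
    h=cv2.cvtColor(d["image"],cv2.COLOR_RGB2HSV);r=(cv2.inRange(h,(0,150,120),(8,255,255))|cv2.inRange(h,(172,150,120),(180,255,255)))>0
    r&=(K[...,0]<.03)&(K[...,0]>-.1)&(abs(K[...,1])<.12);print('keeper',K[r].mean(0),K[r].max(0),r.sum())
d=dict(np.load('pics/top0.npz'));C=cloud(d)
for nm,(u,v) in dict(yellow=(326,281),turq1=(235,170),turq2=(218,290),bottle=(283,158),jar=(233,216),mug=(435,160),ring=(450,221)).items(): print(nm,C[v,u],tocab(C[v,u]))
print('mould cab',tocab([.5175,.1632,0]))
E
```

```text
top bar top 186 [-0.0102  0.034   0.2283] [-0.0402  0.0021  0.2241]
keeper [-0.0358  0.0857  0.2   ] [-0.0315  0.0916  0.2047] 25
scene bar top 915 [-0.0195  0.035   0.2286] [-0.0383  0.0002  0.2251]
keeper [-0.0331  0.084   0.2011] [-0.0231  0.0919  0.2045] 37
yellow [0.3452 0.0545 0.0866] [-0.2687  0.1034  0.0866]
turq1 [0.6351 0.2995 0.0863] [0.0286 0.3393 0.0863]
turq2 [0.3202 0.3319 0.0875] [-0.2852  0.3814  0.0875]
bottle [0.6425 0.164  0.199 ] [0.0318 0.2036 0.199 ]
jar [0.5113 0.2996 0.091 ] [-0.0951  0.3432  0.091 ]
mug [ 0.6895 -0.26    0.0048] [ 0.0656 -0.2217  0.0048]
ring [ 0.5103 -0.2905  0.0312] [-0.1144 -0.2466  0.0312]
mould cab [-0.0931  0.2067  0.    ]
```

```bash
cat > go.py <<'E'
import sys
from plant import *
from h import *
from scipy.spatial.transform import Rotation as R
np.set_printoptions(precision=4,suppress=True)
def rel(tgt,yawx=None,s=None):
    s=s or observe();M=R.from_rotvec(s["ee_rot"]).as_matrix()
    print('t',s['t'],'pos',s['ee_pos'],'cab',tocab(s['ee_pos']),'yawx',np.arctan2(M[1,0],M[0,0]),'zax',M[:,2],'F',s['force'],'w',s['width'])
    if yawx is not None:
        a=-(yawx-np.arctan2(M[1,0],M[0,0])); print('turn',(a+np.pi)%(2*np.pi)-np.pi)
    if tgt is not None: print('shift cm now-axes',M.T@(np.array(tgt)-s['ee_pos'])*100)
    if yawx is not None and tgt is not None:
        c,q=np.cos(yawx),np.sin(yawx);M2=np.array([[c,q,0],[q,-c,0],[0,0,-1.]]).T
        print('shift cm after turn',M2.T@(np.array(tgt)-s['ee_pos'])*100)
E
python3 - <<'E'
from go import *
rel(toworld([-.040,0,.27]),np.pi/2+YAW)
E
```

```text
t 0.15 pos [0.1555 0.6047 0.1937] cab [-0.4413  0.6591  0.1937] yawx 2.88980080961879 zax [-0.0006 -0.0016 -1.    ] F [ 0.4019 -0.5485  0.6268] w 0.08515955752423503
turn 1.2880044828238937
shift cm now-axes [-56.9255 -52.1128  -7.5477]
shift cm after turn [-65.915   40.1279  -7.6282]
```

step_arm --series '[8.54, 0, 0, -6, 0, 8.54, -4.3, -4, -0.2, 0, 8.54, -4.3, -4, -0.2, 0, 8.54, -4.3, -4, -0.2, 0, 8.54, -4.3, -4, -0.2, 0, 8.54, -4.3, -4, -0.2, 0, 8.54, -4.3, -4, -0.2, 0, 8.54, -4.3, -4, -0.2, 0]'

```text
t: 1.15
ee_pos: [0.378, 0.2574, 0.2685]
ee_rot: [0.394, 3.117, 0.0]
force: [0.3, -0.1, -0.5]
width: 0.0852
```

step_arm --series '[8.54, -4.3, -4, 0, 0, 8.54, -4.3, -4, 0, 0, 8.54, -4.3, -4, 0, 0, 8.54, 0, 0, 0, 0.184, 8.54, 0, 0, 0, 0.184, 8.54, 0, 0, 0, 0.184, 8.54, 0, 0, 0, 0.184, 8.54, 0, 0, 0, 0.184]'

```text
t: 2.15
ee_pos: [0.4722, 0.1107, 0.2682]
ee_rot: [-1.745, -2.612, 0.001]
force: [-0.0, 0.2, -0.4]
width: 0.0855
```

step_arm --series '[8.54, 0, 0, 0, 0.184, 8.54, 0, 0, 0, 0.184, 8.54, 0, 0, 0, 0]'

```text
t: 2.52
ee_pos: [0.4722, 0.1107, 0.2683]
ee_rot: [-2.184, -2.258, 0.001]
force: [-0.1, 0.1, -0.1]
width: 0.0853
```

Run:
```python
from go import *
rel(toworld([-.040,0,.27]),np.pi/2+YAW)
print(observe()['joints'])
```

```text
t 2.525 pos [0.4722 0.1107 0.2683] cab [-0.14    0.1557  0.2683] yawx 1.603937934061595 zax [-0.0007 -0.0001 -1.    ] F [-0.1365  0.0561 -0.0553] w 0.0852956599131766
turn 0.002141607266698209
shift cm now-axes [-15.5873   9.9702  -0.1773]
shift cm after turn [-15.5659  10.0037  -0.171 ]
[ 0.097  -0.005  -0.1973  1.3792  0.      1.6346]
```

step_arm --series '[5, -5.2, 3.3, 0, 0, 5, -5.2, 3.3, 0, 0, 5, -5.2, 3.4, 0, 0, 5, 0, 0, 0, 0]'

```text
t: 3.02
ee_pos: [0.5792, -0.0455, 0.2675]
ee_rot: [2.188, 2.254, -0.001]
force: [0.4, 1.1, 0.5]
width: 0.05
```

Run:
```python
from go import *
s=observe();rel(toworld([-.040,0,.204]),np.pi/2+YAW,s)
M=np.eye(4);M[:3,:3]=R.from_rotvec(s["ee_rot"]).as_matrix();M[:3,3]=s['ee_pos']
d=get_image("wrist");K=tocab(cloud(d,M@d["hand_eye"]))
cv2.imwrite('pics/w1.png',d["image"][:,:,::-1])
m=(K[...,2]>.2)&(K[...,2]<.235)&(abs(K[...,1])<.03)&(K[...,0]<-.0)&(K[...,0]>-.1)
print(m.sum(),K[m].mean(0),K[m].min(0),K[m].max(0))
```

```text
t 3.025 pos [ 0.5792 -0.0455  0.2675] cab [-0.038  -0.0038  0.2675] yawx 1.6002033772259918 zax [-0.0003 -0.0006 -1.    ] F [0.4437 1.1257 0.4624] w 0.05002832501314485
turn -0.0015929495689048778
shift cm now-axes [ 0.3841 -0.2018  6.3486]
shift cm after turn [ 0.3806 -0.2034  6.3487]
1202 [-0.0385  0.0016  0.2233] [-0.0445 -0.03    0.2171] [-0.0324  0.03    0.2261]
```

View pics/w1.png

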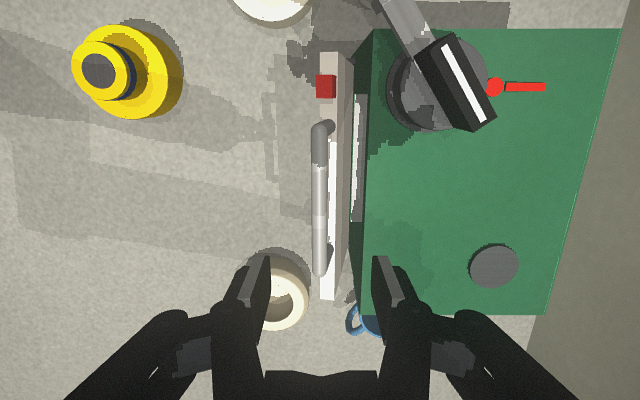

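step_arm --series '[5, 0.2, -0.1, 3.1, 0, 5, 0, 0, 3.1, 0, 0, 0, 0, 0, 0, 0, 0, 0, 0, 0, 0, 0, 0, 0, 0]' --newtons 35

```text
t: 3.7
ee_pos: [0.5773, -0.04, 0.2086]
ee_rot: [2.184, 2.255, 0.003]
force: [-0.3, 0.6, 0.2]
width: -0.0001
```

Run:
```python
from go import *
rel(None)
th=np.linspace(.183,1.60,13);b=np.c_[-.8*np.cos(th)-16.8*np.sin(th),5.5+16.8*np.cos(th)-.8*np.sin(th)]
print(np.c_[th[1:],np.diff(b,axis=0)*[1,-1],b[1:]].round(2))
```

```text
t 3.7 pos [ 0.5773 -0.04    0.2086] cab [-0.0397  0.0018  0.2086] yawx 1.602664868747902 zax [ 0.0031 -0.0005 -1.    ] F [-0.2726  0.5865  0.1848] w -5.5204441582750856e-05
[[  0.3   -1.9    0.57  -5.75  21.31]
 [  0.42  -1.82   0.79  -7.57  20.52]
 [  0.54  -1.72   1.    -9.29  19.52]
 [  0.66  -1.59   1.19 -10.87  18.33]
 [  0.77  -1.44   1.37 -12.31  16.96]
 [  0.89  -1.26   1.53 -13.57  15.43]
 [  1.01  -1.08   1.67 -14.65  13.76]
 [  1.13  -0.87   1.78 -15.52  11.98]
 [  1.25  -0.66   1.87 -16.18  10.11]
 [  1.36  -0.43   1.94 -16.61   8.17]
 [  1.48  -0.2    1.97 -16.8    6.19]
 [  1.6    0.04   1.98 -16.77   4.21]]
```

Run:
```python
from go import *
s=observe()
M=np.eye(4);M[:3,:3]=R.from_rotvec(s["ee_rot"]).as_matrix();M[:3,3]=s['ee_pos']
d=get_image("wrist");K=tocab(cloud(d,M@d["hand_eye"]))
e=get_image("scene")
cv2.imwrite('pics/w2.png',np.vstack([d["image"],e["image"][:200]])[:,:,::-1])
cv2.imwrite('pics/s2.png',cv2.resize(e["image"][100:280,260:500,::-1],None,fx=3,fy=3))
```

```text
(no output)
```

View pics/w2.png

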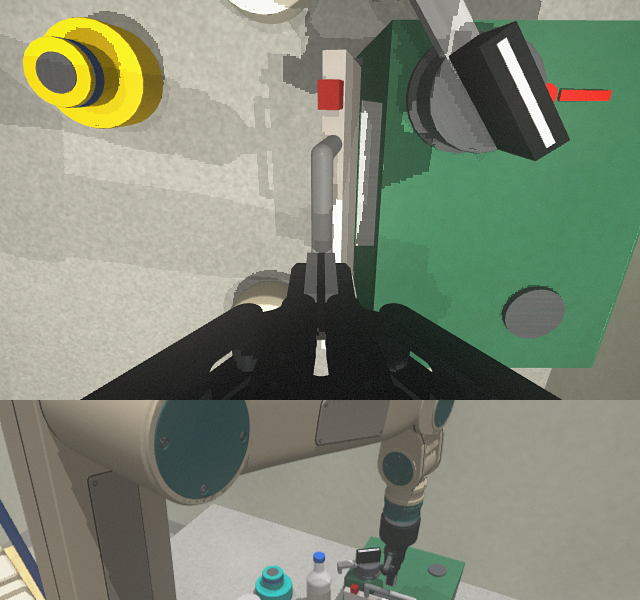

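View pics/s2.png

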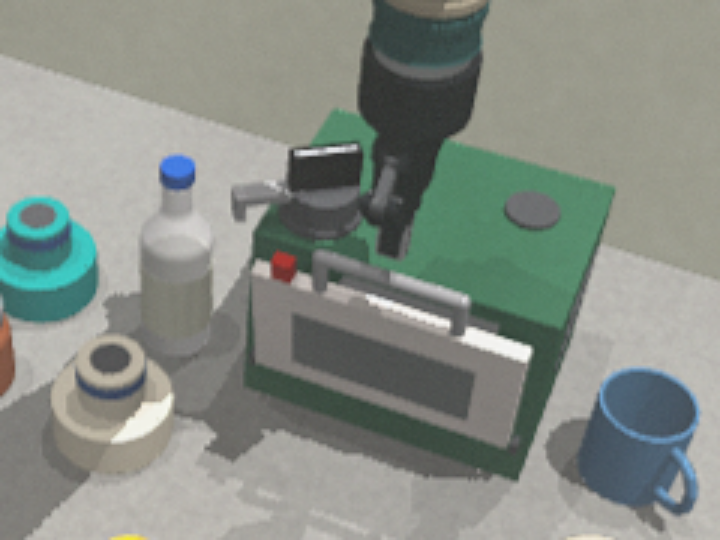

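step_arm --series '[5, 0, 0, -1, 0, 5, 0, 0, 0, 0, 5, 0, 0, 0, 0]'

```text
t: 4.18
ee_pos: [0.5765, -0.0402, 0.217]
ee_rot: [2.186, 2.255, 0.001]
force: [0.8, -0.1, 0.5]
width: 0.0501
```

Run:
```python
from go import *
s=observe();rel(None,None,s)
M=np.eye(4);M[:3,:3]=R.from_rotvec(s["ee_rot"]).as_matrix();M[:3,3]=s['ee_pos']
d=get_image("wrist");K=tocab(cloud(d,M@d["hand_eye"]))
cv2.imwrite('pics/w3.png',d["image"][:,:,::-1])
m=(K[...,2]>.195)&(K[...,2]<.235)&(abs(K[...,1]-.015)<.02)&(K[...,0]<.01)&(K[...,0]>-.1)
print(m.sum(),K[m].mean(0),K[m].min(0),K[m].max(0))
for v in (180,220,250): print(K[v,300:345:4])
```

```text
t 4.175 pos [ 0.5765 -0.0402  0.217 ] cab [-0.0405  0.0016  0.217 ] yawx 1.6017486436144157 zax [ 0.0006 -0.0001 -1.    ] F [ 0.801  -0.0689  0.4699] w 0.05009818698302449
1287 [-0.0385  0.0157  0.2233] [-0.0443 -0.005   0.2181] [-0.0324  0.0349  0.2261]
[[-0.0658 -0.0186  0.0019]
 [-0.0609 -0.0195 -0.0015]
 [-0.0558 -0.0196 -0.0016]
 [-0.0507 -0.0195 -0.0015]
 [-0.0423  0.0397  0.2238]
 [-0.04    0.0399  0.2248]
 [-0.0378  0.0396  0.2236]
 [-0.0356  0.0398  0.2245]
 [-0.0333  0.0391  0.2215]
 [-0.0291  0.0286  0.1816]
 [-0.0263  0.0287  0.182 ]
 [-0.0231  0.0269  0.1754]]
[[-0.067  -0.0737  0.001 ]
 [-0.0617 -0.0737  0.001 ]
 [-0.0565 -0.0743 -0.0007]
 [-0.0511 -0.0741 -0.0002]
 [-0.0424  0.0151  0.2223]
 [-0.04    0.0164  0.2253]
 [-0.0377  0.0163  0.2251]
 [-0.0354  0.0151  0.2223]
 [-0.033   0.0143  0.2203]
 [-0.0285 -0.0017  0.1802]
 [-0.0257 -0.001   0.1821]
 [-0.0219 -0.006   0.1696]]
[[-0.068  -0.1185 -0.0001]
 [-0.0625 -0.1188 -0.0006]
 [-0.057  -0.1194 -0.0018]
 [-0.0515 -0.1188 -0.0006]
 [-0.0425 -0.004   0.223 ]
 [-0.04   -0.0034  0.2242]
 [-0.0377 -0.0033  0.2244]
 [-0.0353 -0.0033  0.2244]
 [-0.0328 -0.0049  0.2212]
 [-0.0282 -0.0255  0.1812]
 [-0.0253 -0.0246  0.1828]
 [-0.0207 -0.0349  0.1627]]
```

View pics/w3.png

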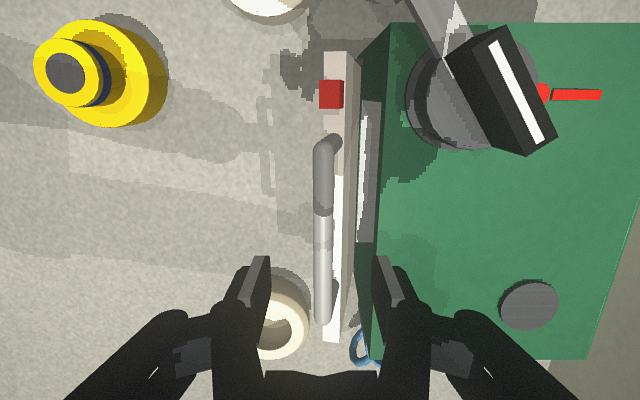

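step_arm --series '[5, 0, 0.2, 2, 0, 5, 0, 0, 0, 0, 0.6, 0, 0, 0, 0, 0.6, 0, 0, 0, 0, 0.6, 0, 0, 0, 0]' --newtons 30

```text
t: 4.85
ee_pos: [0.5786, -0.0401, 0.1973]
ee_rot: [2.186, 2.255, 0.001]
force: [-0.7, -0.1, -0.2]
width: 0.006
```

Run:
```python
from go import *
s=observe();rel(None,None,s)
M=np.eye(4);M[:3,:3]=R.from_rotvec(s["ee_rot"]).as_matrix();M[:3,3]=s['ee_pos']
d=get_image("wrist");H=d["hand_eye"];K=tocab(cloud(d,M@H))
p=np.linalg.inv(H)@[0,0,0,1];print(p[:2]/p[2]*d["fx"]+[d["cx"],d["cy"]])
e=get_image("scene");T=np.linalg.inv(e["extrinsics"]);p=T@np.r_[s['ee_pos'],1];print('scene',p[:2]/p[2]*e["fx"]+[e["cx"],e["cy"]],p[2])
p=T@np.r_[toworld([-.0385,0,.219]),1];print('bar',p[:2]/p[2]*e["fx"]+[e["cx"],e["cy"]])
cv2.imwrite('pics/w4.png',d["image"][:,:,::-1])
cv2.imwrite('pics/s4.png',cv2.resize(e["image"][130:250,320:480,::-1],None,fx=5,fy=5,interpolation=0))
f=get_image("top");cv2.imwrite('pics/t4.png',cv2.resize(f["image"][120:220,290:450,::-1],None,fx=5,fy=5,interpolation=0))
```

```text
t 4.85 pos [ 0.5786 -0.0401  0.1973] cab [-0.0384  0.0016  0.1973] yawx 1.6018300168923445 zax [ 0.001  -0.0002 -1.    ] F [-0.6512 -0.1192 -0.2247] w 0.00596776181756692
[319.2675 237.2921]
scene [387.3924 200.061 ] 1.0295273821817064
bar [389.1516 193.2998]
```

View pics/w4.png

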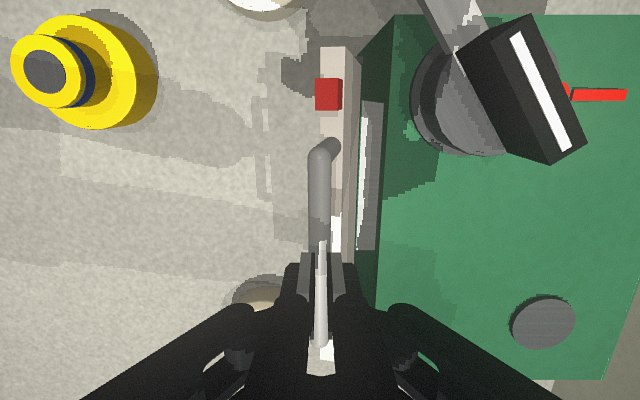

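View pics/s4.png

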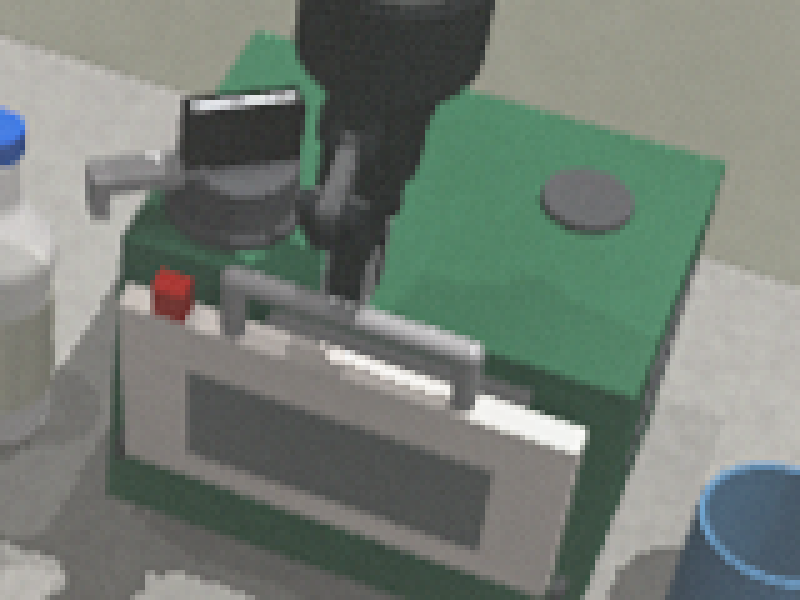

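Run:
```python
from go import *
d=get_image("wrist");H=d["hand_eye"];C=cloud(d,H)
for u in (290,296,302,306,310,320,336,340,346,352):
    print(u,[C[v,u].round(4).tolist() for v in range(246,310,9)])
```

```text
290 [[-0.1038, -0.039, 0.1965], [-0.1158, -0.0392, 0.1946], [0.0072, -0.0136, -0.0453], [0.0063, -0.0131, -0.0519], [0.0068, -0.0123, -0.06], [0.007, -0.0117, -0.0669], [0.0135, -0.0101, -0.082], [0.0117, -0.0099, -0.0846]]
296 [[-0.1038, -0.0312, 0.1965], [-0.117, -0.0315, 0.1967], [0.0069, -0.0108, -0.0448], [0.0062, -0.0103, -0.0517], [0.0071, -0.0097, -0.0604], [0.0111, -0.0087, -0.0729], [0.0135, -0.0079, -0.082], [0.0119, -0.0078, -0.085]]
302 [[-0.104, -0.0235, 0.197], [0.0107, -0.008, -0.0429], [0.0109, -0.0075, -0.0518], [0.0111, -0.0071, -0.0597], [0.0112, -0.0067, -0.0668], [0.0109, -0.0064, -0.0727], [0.012, -0.0059, -0.0799], [0.0126, -0.0056, -0.0859]]
306 [[-0.1034, -0.0182, 0.1958], [0.0103, -0.0062, -0.0421], [0.0112, -0.0057, -0.0523], [0.0113, -0.0054, -0.0601], [0.0112, -0.0051, -0.0669], [0.0106, -0.0048, -0.0723], [0.0114, -0.0045, -0.0791], [0.011, -0.0043, -0.0838]]
310 [[0.0066, -0.0048, -0.0252], [0.0108, -0.0042, -0.0431], [0.0109, -0.0039, -0.0518], [0.0108, -0.0037, -0.0592], [0.0107, -0.0035, -0.0661], [0.0111, -0.0032, -0.0729], [0.0077, -0.0032, -0.073
[... 423 characters left out ...]
.0123, 0.0065, -0.0803], [0.0116, 0.0063, -0.0845]]
340 [[-0.0133, 0.0138, 0.0148], [0.0112, 0.01, -0.0438], [0.0113, 0.0095, -0.0525], [0.0112, 0.0091, -0.0599], [0.011, 0.0087, -0.0664], [0.0109, 0.0084, -0.0726], [0.0118, 0.008, -0.0797], [0.0122, 0.0076, -0.0853]]
346 [[-0.031, 0.021, 0.0504], [-0.0401, 0.0214, 0.0525], [0.0072, 0.0129, -0.0453], [0.0076, 0.0122, -0.054], [0.0074, 0.0117, -0.0609], [0.0073, 0.0112, -0.0673], [0.0133, 0.01, -0.0816], [0.0117, 0.0098, -0.0847]]
352 [[-0.06, 0.032, 0.1087], [-0.0728, 0.0329, 0.1138], [0.0064, 0.0158, -0.0439], [0.0072, 0.015, -0.0532], [0.0068, 0.0144, -0.0599], [0.0066, 0.0138, -0.0663], [0.0135, 0.0121, -0.082], [0.0118, 0.0119, -0.0848]]
```

View pics/t4.png

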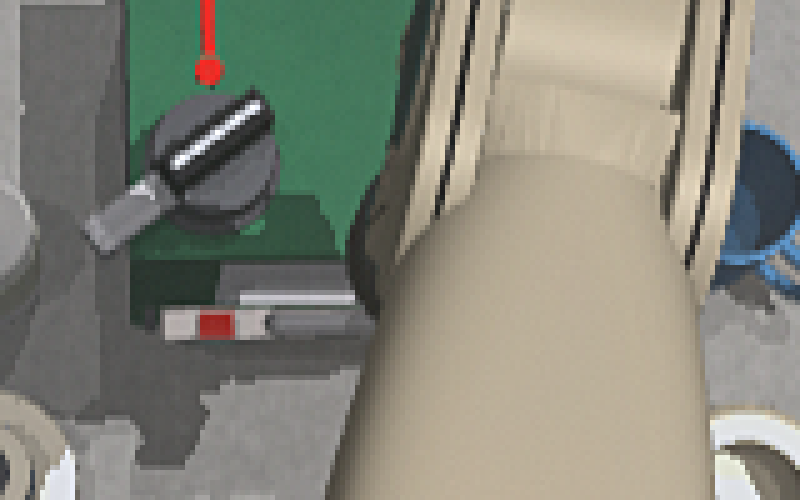

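Run:
```python
from go import *
d=get_image("wrist");H=d["hand_eye"];C=cloud(d,H)
for u in (298,304,308,338,344):
    print(u,[(v,C[v,u].round(4).tolist()) for v in range(248,272,2) if abs(C[v,u,0])<.03])
```

```text
298 [(264, [0.0068, -0.0099, -0.0446]), (266, [0.0072, -0.0097, -0.0472]), (268, [0.0065, -0.0097, -0.0479]), (270, [0.0067, -0.0095, -0.0499])]
304 [(254, [0.011, -0.0071, -0.0425]), (256, [0.0113, -0.007, -0.045]), (258, [0.011, -0.0069, -0.0464]), (260, [0.011, -0.0068, -0.0483]), (262, [0.011, -0.0067, -0.0501]), (264, [0.0111, -0.0066, -0.0522]), (266, [0.0113, -0.0065, -0.0542]), (268, [0.0105, -0.0065, -0.0547]), (270, [0.0108, -0.0064, -0.0568])]
308 [(254, [0.0104, -0.0052, -0.0413]), (256, [0.0107, -0.0051, -0.0439]), (258, [0.0113, -0.005, -0.047]), (260, [0.0113, -0.0049, -0.0488]), (262, [0.0109, -0.0049, -0.05]), (264, [0.0112, -0.0048, -0.0524]), (266, [0.0111, -0.0047, -0.0539]), (268, [0.0101, -0.0047, -0.054]), (270, [0.0107, -0.0046, -0.0567])]
338 [(248, [-0.0145, 0.0125, 0.0143]), (250, [-0.0162, 0.0125, 0.0147]), (252, [-0.0171, 0.0125, 0.0136]), (254, [0.0108, 0.0092, -0.042]), (256, [0.0113, 0.009, -0.045]), (258, [0.0109, 0.009, -0.0462]), (260, [0.0113, 0.0088, -0.0489]), (262, [0.0111, 0.0087, -0.0503]), (264, [0.0107, 0.0087, -0.0515]), (266, [0.0106, 0.0086, -0.053]), (268, [0.0103, 0.0086, -0.0542]), (270, [0.0111, 0.0084, -0.0572])]
344 [(248, [-0.025, 0.0182, 0.035]), (250, [-0.0273, 0.0183, 0.0363]), (252, [-0.0289, 0.0184, 0.0361]), (264, [0.0073, 0.0119, -0.0454]), (266, [0.007, 0.0118, -0.0468]), (268, [0.0069, 0.0117, -0.0484]), (270, [0.007, 0.0116, -0.0503])]
```

step_arm --series '[5, 0, 0, 0, 0, 5, 0, 0, 1.1, 0, 5, 0, 0, 2.2, 0, 0, 0, 0, 0, 0, 0, 0, 0, 0, 0, 0, 0, 0, 0, 0]' --newtons 30

```text
t: 5.85
ee_pos: [0.5783, -0.0401, 0.164]
ee_rot: [2.187, 2.255, -0.0]
force: [-1.0, 0.0, -2.4]
width: 0.0112
```

```bash
python3 -c "
import plant;print([ (k,getattr(plant,k)) for k in dir(plant) if k[0]!='_'])
from go import *;rel(None)"
```

```text
[('IKError', <class 'plant.IKError'>), ('get_image', <function make.<locals>.drawn_camera at 0x7f7df2b182c0>), ('grip_point_offset', 0.0187), ('observe', <function make.<locals>.<lambda> at 0x7f7df2b187c0>), ('sign_off', <function connect.<locals>.done at 0x7f7df2a8f920>)]
t 5.85 pos [ 0.5783 -0.0401  0.164 ] cab [-0.0387  0.0016  0.164 ] yawx 1.6017426699697634 zax [ 0.0001 -0.0001 -1.    ] F [-0.9707  0.0045 -2.439 ] w 0.011207931585391906
```

step_arm --series '[0, 0, -1.9, 0.5, 0, 0, 0, -1.8, 0.7, 0, 0, 0, -1.7, 0.9, 0, 0, 0, -1.6, 1.1, 0, 0, 0, -1.4, 1.4, 0, 0, 0, 0, 0, 0]'

```text
t: 6.6
ee_pos: [0.4945, -0.0426, 0.1176]
ee_rot: [2.186, 2.255, 0.002]
force: [2.7, 1.0, -7.1]
width: 0.0104
```

Run:
```python
from go import *
s=observe();rel(None,None,s)
e=get_image("scene")
cv2.imwrite('pics/s5.png',cv2.resize(e["image"][130:270,300:480,::-1],None,fx=4,fy=4,interpolation=0))
```

```text
t 6.6 pos [ 0.4945 -0.0426  0.1176] cab [-0.1225  0.0017  0.1176] yawx 1.601635923738906 zax [ 0.0015  0.0001 -1.    ] F [ 2.7217  1.0248 -7.0632] w 0.010442448361428703
```

View pics/s5.png

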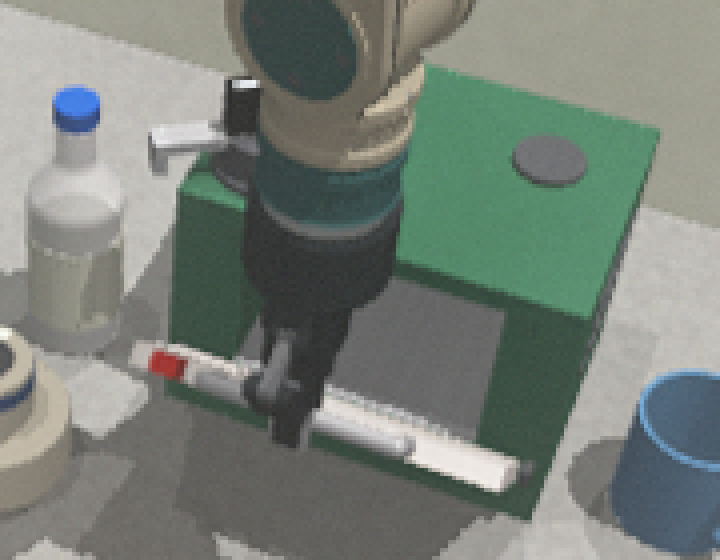

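step_arm --series '[0, 0, -1.25, 1.5, 0, 0, 0, -1.1, 1.65, 0, 0, 0, -0.9, 1.8, 0, 0, 0, -0.65, 1.9, 0, 0, 0, -0.4, 1.95, 0, 0, 0, 0, 0, 0]'

```text
t: 7.4
ee_pos: [0.4518, -0.0438, 0.0293]
ee_rot: [-2.186, -2.255, -0.001]
force: [2.9, 1.4, -5.2]
width: 0.0107
```

step_arm --series '[0, 0, -0.2, 1.5, 0, 0, 0, 0, 1.5, 0, 0, 0, 0, 0.9, 0, 0, 0, 0, 0, 0]'

```text
t: 7.9
ee_pos: [0.4493, -0.0439, -0.0102]
ee_rot: [-2.186, -2.255, 0.0]
force: [0.7, 1.9, -2.8]
width: 0.0108
```

Run:
```python
from go import *
s=observe();rel(None,None,s)
e=get_image("scene");K=tocab(cloud(e))
for y in(-.08,-.06,.06,.08):
  m=(abs(K[...,1]-y)<.004)&(K[...,0]<-.02)&(K[...,0]>-.13)&(K[...,2]>.02)&(K[...,2]<.15);print(y,np.polyfit(K[m][:,0],K[m][:,2],1))
cv2.imwrite('pics/s6.png',cv2.resize(e["image"][130:290,280:480,::-1],None,fx=4,fy=4,interpolation=0))
```

```text
t 7.9 pos [ 0.4493 -0.0439 -0.0102] cab [-0.1677  0.0018 -0.0102] yawx 1.6018248728402895 zax [-0.0005  0.0003 -1.    ] F [ 0.7211  1.8568 -2.7838] w 0.010845685738508836
-0.08 [0.029 0.057]
-0.06 [0.0143 0.056 ]
0.06 [0.0871 0.065 ]
0.08 [0.0242 0.0574]
```

View pics/s6.png

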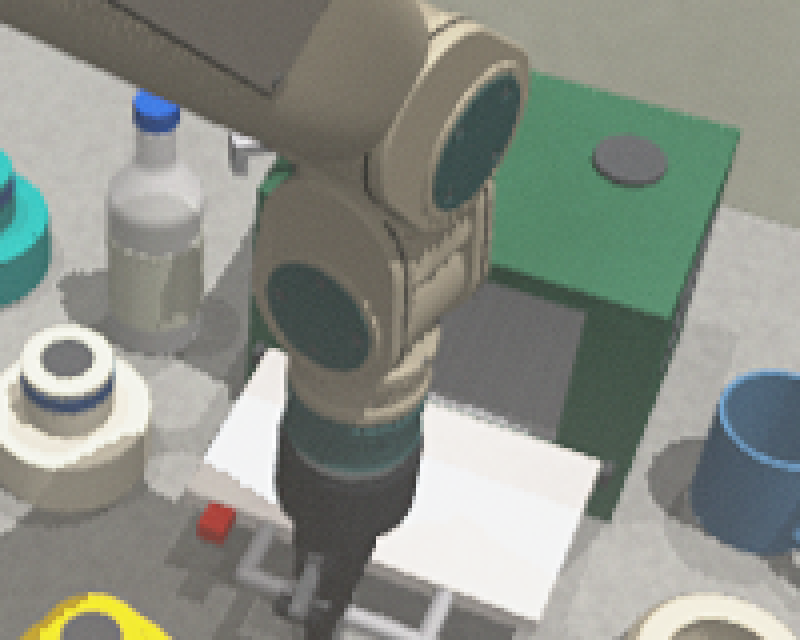

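step_arm --series '[2.2, 0, 0, 0, 0, 2.2, 0, 0, 0, 0, 2.2, 0, 0, -4, 0, 4, 0, 0, -6, 0, 8.54, 0, 0, -6, 0, 8.54, 0, 0, 0, -0.188, 8.54, 0, 0, 0, -0.188, 8.54, 0, 0, 0, 0]'

```text
t: 8.95
ee_pos: [0.4494, -0.0442, 0.1509]
ee_rot: [1.731, 2.621, -0.0]
force: [-0.6, 0.6, 0.1]
width: 0.0853
```

step_arm --series '[8.54, 0, 0, 0, -0.188, 8.54, 0, 0, 0, -0.188, 8.54, 0, 0, 0, 0]'

```text
t: 9.32
ee_pos: [0.4491, -0.0441, 0.1504]
ee_rot: [-1.215, -2.896, 0.001]
force: [0.3, 0.8, 0.1]
width: 0.0857
```

Run:
```python
from go import *
rel([.5175,.1632,.14],2.356)
d=get_image("top");K=tocab(cloud(d))
m=(abs(K[...,1])<.07)&(K[...,0]<-.02)&(K[...,0]>-.12)&(K[...,2]>.02)&(K[...,2]<.1);print(np.polyfit(K[m][:,0],K[m][:,2],1),m.sum())
C=cloud(d);m=(abs(C[...,2]-.088)<.006)&(np.hypot(C[...,0]-.5175,C[...,1]-.163)<.05);print('neck',cv2.minEnclosingCircle(C[m][:,:2].astype(np.float32)),m.sum())
```

```text
t 9.325 pos [ 0.4491 -0.0441  0.1504] cab [-0.168   0.0016  0.1504] yawx 2.347021779643847 zax [-0.0005 -0.0001 -1.    ] F [0.3377 0.8412 0.0644] w 0.0857485726484858
turn -0.00897822035615281
shift cm now-axes [ 9.9961 19.4074  1.0305]
shift cm after turn [ 9.8218 19.4959  1.0369]
[0.0028 0.0532] 1173
neck ((0.5172126293182373, 0.16379249095916748), 0.028989072889089584) 370
```

step_arm --series '[8.54, 2.5, 4.85, 0, 0, 8.54, 2.5, 4.85, 0, 0, 8.54, 2.5, 4.85, 0, 0, 8.54, 2.5, 4.85, 0, 0, 8.54, 0, 0, 0, 0]'

```text
t: 10.0
ee_pos: [0.5177, 0.1666, 0.1505]
ee_rot: [1.207, 2.9, 0.001]
force: [0.1, 0.1, -0.5]
width: 0.0853
```

Run:
```python
from go import *
s=observe();rel([.5172,.1636,.004],2.347,s)
M=np.eye(4);M[:3,:3]=R.from_rotvec(s["ee_rot"]).as_matrix();M[:3,3]=s['ee_pos']
d=get_image("wrist");C=cloud(d,d["hand_eye"]);W=cloud(d,M@d["hand_eye"])
cv2.imwrite('pics/w7.png',d["image"][:,:,::-1])
m=(abs(W[...,2]-.088)<.004)&(np.hypot(W[...,0]-.5175,W[...,1]-.163)<.05);print('neck tool',cv2.minEnclosingCircle(C[m][:,:2].astype(np.float32)),W[m].mean(0),m.sum())
# pads tip
for v in range(250,300,6):
  m=np.nonzero((abs(C[v,:,0])<.03)&(C[v,:,2]<0)&(C[v,:,2]>-.09))[0]
  if len(m): 
    L=m[m<320];Rr=m[m>320]
    print(v,C[v,L.max()] if len(L) else None,C[v,Rr.min()] if len(Rr) else None)
```

```text
t 10.0 pos [0.5177 0.1666 0.1505] cab [-0.0928  0.2101  0.1505] yawx 2.3525558322839837 zax [ 0.0009  0.0006 -1.    ] F [ 0.1333  0.1022 -0.5208] w 0.08529059234802919
turn 0.005555832283983708
shift cm now-axes [-0.1724 -0.2658 14.6496]
shift cm after turn [-0.1764 -0.2489 14.6498]
neck tool ((-0.002226709621027112, -0.0008722900529392064), 0.029076194390654564) [0.5177 0.1653 0.0881] 3804
268 [ 0.0071 -0.0424 -0.0497] [ 0.0072  0.0435 -0.0497]
274 [ 0.0041 -0.0422 -0.0499] [ 0.005   0.0433 -0.0513]
280 [ 0.0013 -0.0422 -0.0506] [ 0.0014  0.0433 -0.0506]
286 [-0.0017 -0.042  -0.0508] [-0.0013  0.0429 -0.0513]
292 [-0.0047 -0.0421 -0.0513] [-0.0048  0.0433 -0.051 ]
298 [-0.0079 -0.0419 -0.0514] [-0.0079  0.0431 -0.0513]
```

View pics/w7.png

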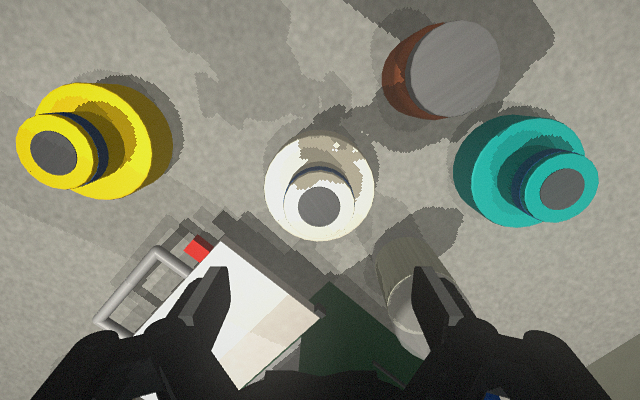

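step_arm --series '[8.54, -0.2, -0.1, 4.8, 0, 8.54, 0, 0, 4.8, 0, 8.54, 0, 0, 3.0, 0, 8.54, 0, 0, 2.0, 0, 8.54, 0, 0, 0, 0, 5, 0, 0, 0, 0, 5, 0, 0, 0, 0, 5, 0, 0, 0, 0]' --newtons 50

```text
t: 11.05
ee_pos: [0.5198, 0.1619, 0.0066]
ee_rot: [1.208, 2.896, 0.004]
force: [0.9, 0.8, 5.0]
width: 0.0565
```

Run:
```python
from go import *
rel(toworld([-.07,0,.12]),np.pi/2+YAW)
```

```text
t 11.05 pos [0.5198 0.1619 0.0066] cab [-0.0908  0.2053  0.0066] yawx 2.351159230344541 zax [ 0.0046  0.001  -1.    ] F [0.8963 0.7527 4.9957] w 0.05650093591291371
turn 0.7493629035496445
shift cm now-axes [-16.4795 -12.4131 -11.3473]
shift cm after turn [-20.5299   2.085  -11.3401]
```

step_arm --series '[5, 0, 0, -2, 0, 5, 0, 0, -4, 0, 5, 0, 0, -4, 0, 5, -3.3, -2.5, 0, 0, 5, -3.3, -2.5, 0, 0, 5, -3.3, -2.5, 0, 0, 5, -3.3, -2.5, 0, 0, 5, -3.3, -2.5, 0, 0]'

```text
t: 12.05
ee_pos: [0.5421, -0.0446, 0.1025]
ee_rot: [-1.207, -2.895, 0.002]
force: [1.5, -0.1, -8.3]
width: 0.0568
```

step_arm --series '[5, 0, 0, 0, 0.15, 5, 0, 0, 0, 0.15, 5, 0, 0, 0, 0.15, 5, 0, 0, 0, 0.15, 5, 0, 0, 0, 0.15, 5, 0, 0, 0, 0]'

```text
t: 12.8
ee_pos: [0.5423, -0.0433, 0.1027]
ee_rot: [-2.182, -2.255, 0.005]
force: [-0.1, -0.7, -8.0]
width: 0.0566
```

Run:
```python
from go import *
rel(toworld([-.07,0,.062]),np.pi/2+YAW)
e=get_image("scene");
cv2.imwrite('pics/s8.png',cv2.resize(e["image"][110:290,260:480,::-1],None,fx=3.5,fy=3.3))
K=tocab(cloud(e));m=(K[...,2]>.1)&(K[...,2]<.16)&(abs(K[...,0]+.07)<.06)&(abs(K[...,1])<.06);h,b=np.histogram(K[m][:,2],12);print(h,b)
```

```text
t 12.8 pos [ 0.5423 -0.0433  0.1027] cab [-0.0748 -0.0005  0.1027] yawx 1.603500131718551 zax [-0.0048  0.0006 -1.    ] F [-0.1072 -0.7211 -8.0141] w 0.056625597628770216
turn 0.0017038049236548503
shift cm now-axes [0.0488 0.4974 4.0663]
shift cm after turn [0.0526 0.478  4.0686]
[ 55  65  61  66  60  67  63  99 587  44  35  32] [0.1001 0.1051 0.1101 0.115  0.12   0.125  0.13   0.1349 0.1399 0.1449
 0.1498 0.1548 0.1598]
```

View pics/s8.png

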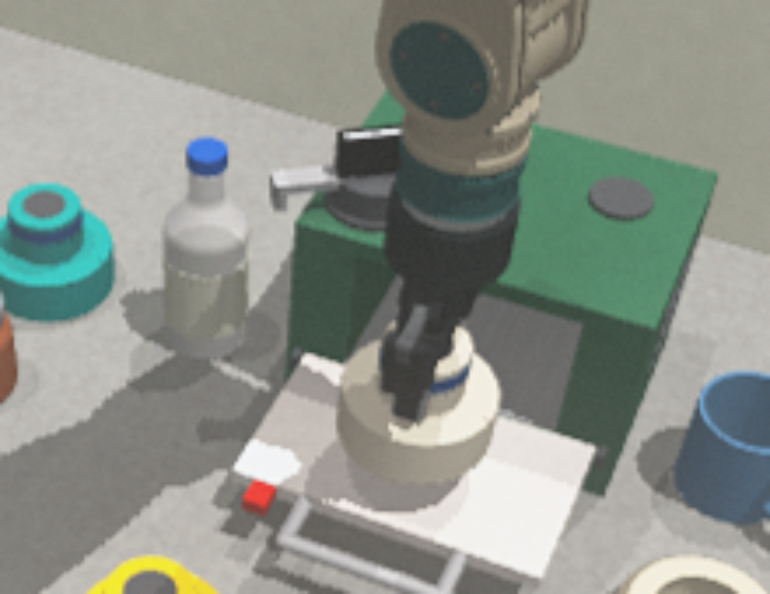

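step_arm --series '[5, 0, 0.3, 2, 0, 5, 0, 0, 1.2, 0, 5, 0, 0, 0.6, 0, 5, 0, 0, 0, 0]'

```text
t: 13.35
ee_pos: [0.5469, -0.0435, 0.066]
ee_rot: [-2.185, -2.255, 0.002]
force: [-0.6, -0.3, -6.9]
width: 0.0568
```

step_arm --series '[5, 0, 0, 0.3, 0, 5, 0, 0, 0, 0]'

```text
t: 13.6
ee_pos: [0.548, -0.0437, 0.0639]
ee_rot: [2.186, 2.255, 0.0]
force: [-0.3, -0.4, -6.9]
width: 0.0567
```

step_arm --series '[5, 0, 0, 0.2, 0, 5, 0, 0, 0, 0]'

```text
t: 13.85
ee_pos: [0.5477, -0.0436, 0.0616]
ee_rot: [-2.187, -2.256, 0.0]
force: [-0.3, -0.1, -8.6]
width: 0.057
```

step_arm --series '[5, 0, 0, 0.2, 0, 5, 0, 0, 0, 0]'

```text
t: 14.1
ee_pos: [0.548, -0.0436, 0.0606]
ee_rot: [2.186, 2.255, 0.001]
force: [-3.6, 2.3, 1.6]
width: 0.0566
```

step_arm --series '[8.54, 0, 0, 0, 0, 8.54, 0, 0, 0, 0, 8.54, 0, 0, 0, 0, 8.54, 0, 0, -6, 0, 8.54, 0, -4.2, 0, 0, 8.54, 0, -4.2, 0, 0, 8.54, 0, -4.2, 0, 0, 8.54, 0, 0, 0, 0]'

```text
t: 15.1
ee_pos: [0.4198, -0.0474, 0.1198]
ee_rot: [2.187, 2.254, 0.0]
force: [-0.3, -0.5, 0.4]
width: 0.0855
```

```bash
cat > mpos.py <<'E'
from go import *
def mould(zs=.055):
    for n in("top","scene"):
        d=get_image(n);K=tocab(cloud(d))
        for z,r in((.088,29),(.045,52)):
            m=(abs(K[...,2]-z-zs)<.006)&(K[...,0]>-.16)&(K[...,0]<.12)&(abs(K[...,1])<.07)
            if m.sum()>30:
                m=m.astype(np.uint8);nl,lab,st,_=cv2.connectedComponentsWithStats(m);i=1+st[1:,4].argmax();p=K[lab==i][:,:2].astype(np.float32)
                print(n,z,len(p),cv2.minEnclosingCircle(p))
        yield n,d
E
python3 - <<'E'
from mpos import *
rel(toworld([-.195,0,.02]),np.pi/2+YAW)
for n,d in mould(): cv2.imwrite(f'pics/{n}9.png',cv2.resize(d["image"][110:290,260:480,::-1],None,fx=3.5,fy=3.3))
E
```

```text
t 15.1 pos [ 0.4198 -0.0474  0.1198] cab [-0.1974 -0.0008  0.1198] yawx 1.6009623635751344 zax [ 0.0003 -0.0002 -1.    ] F [-0.2539 -0.4715  0.4334] w 0.08545711304981717
turn -0.000833963219761813
shift cm now-axes [0.0794 0.2325 9.9813]
shift cm after turn [0.0776 0.2355 9.9813]
top 0.088 386 ((-0.0697268694639206, 0.0018533708062022924), 0.028770819306373596)
top 0.045 715 ((-0.06976570188999176, 0.002302405657246709), 0.05205562338232994)
scene 0.088 150 ((-0.06828862428665161, -0.005071710795164108), 0.027458813041448593)
scene 0.045 440 ((-0.07168005406856537, -0.009007463231682777), 0.05178263783454895)
```

View pics/scene9.png

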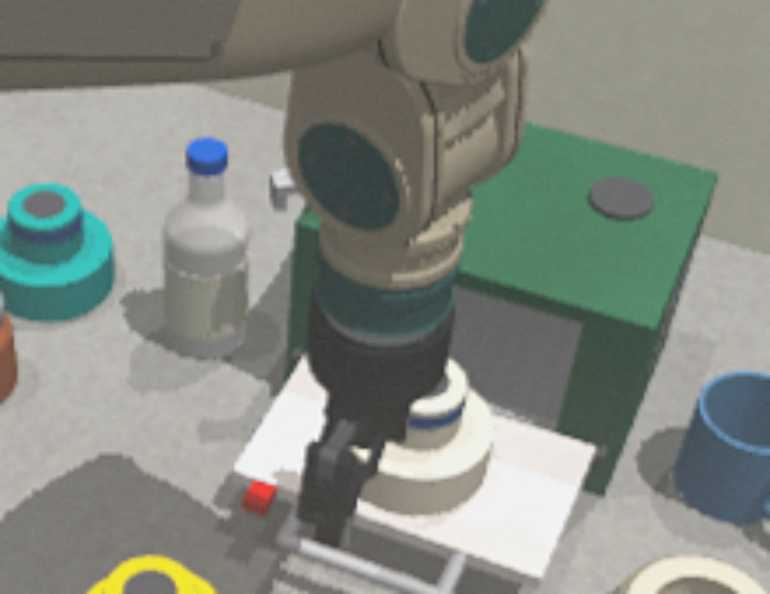

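step_arm --series '[8.54, 0.2, 0, 5, 0, 8.54, 0, 0, 5, 0, 8.54, 0, 1.5, 0, 0, 8.54, 0, 1.5, 0, 0, 8.54, 0, 1.5, 0, 0, 8.54, 0, 1.5, 0, 0, 8.54, 0, 1.5, 0, 0, 8.54, 0, 0, 0, 0]'

```text
t: 16.2
ee_pos: [0.5012, -0.0438, 0.0215]
ee_rot: [2.183, 2.252, 0.006]
force: [0.5, 0.8, 0.0]
width: 0.085
```

Run:
```python
from mpos import *
rel(toworld([-.050,0,.02]),np.pi/2+YAW)
for n,d in mould(): cv2.imwrite(f'pics/{n}10.png',cv2.resize(d["image"][110:290,260:480,::-1],None,fx=3.5,fy=3.3))
```

```text
t 16.2 pos [ 0.5012 -0.0438  0.0215] cab [-0.1158  0.0003  0.0215] yawx 1.6021755997773275 zax [ 0.0063 -0.0009 -1.    ] F [0.4567 0.7504 0.0184] w 0.08504073583328085
turn 0.0003792729824310115
shift cm now-axes [-0.0327  6.5828  0.1895]
shift cm after turn [-0.0304  6.5839  0.1481]
top 0.088 210 ((-0.009831737726926804, 0.0004469915002118796), 0.029098423197865486)
top 0.045 257 ((-0.02188422530889511, 0.027959436178207397), 0.04018544405698776)
scene 0.088 76 ((-0.00306840892881155, -0.014039618894457817), 0.023722345009446144)
scene 0.045 271 ((-0.007690645754337311, -0.01797429658472538), 0.049984801560640335)
```

View pics/scene10.png

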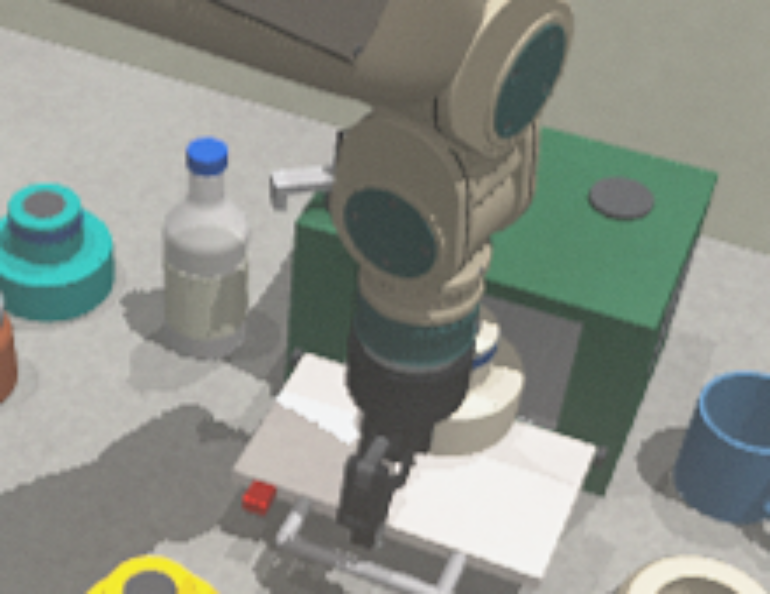

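step_arm --series '[8.54, 0, 1.3, 0, 0, 8.54, 0, 1.3, 0, 0, 8.54, 0, 1.2, 0, 0, 8.54, 0, 1, 0, 0, 8.54, 0, 0, 0, 0]'

```text
t: 16.92
ee_pos: [0.547, -0.0419, 0.02]
ee_rot: [2.185, 2.254, 0.003]
force: [0.5, -0.1, 0.2]
width: 0.0853
```

step_arm --series '[8.54, 0, 0.8, 0, 0, 8.54, 0, 0.8, 0, 0, 8.54, 0, 0, 0, 0]'

```text
t: 17.3
ee_pos: [0.5547, -0.0403, 0.0164]
ee_rot: [-2.18, -2.249, 0.011]
force: [-6.1, -0.8, -9.3]
width: 0.0855
```

Run:
```python
from mpos import *
rel(toworld([-.050,0,.02]),np.pi/2+YAW)
for n,d in mould(.053): cv2.imwrite(f'pics/{n}11.png',cv2.resize(d["image"][110:290,260:480,::-1],None,fx=3.5,fy=3.3))
```

```text
t 17.3 pos [ 0.5547 -0.0403  0.0164] cab [-0.0623  0.0021  0.0164] yawx 1.6017866244436583 zax [-0.0112  0.0014 -0.9999] F [-6.1042 -0.7983 -9.2821] w 0.08546670629617187
turn -9.702351237983464e-06
shift cm now-axes [-0.2097  1.2256 -0.3746]
shift cm after turn [-0.2104  1.2297 -0.3606]
top 0.045 45 ((0.00496910884976387, 0.027001455426216125), 0.014445750042796135)
scene 0.088 39 ((-0.12411442399024963, 0.0018956345738843083), 0.012688769958913326)
scene 0.045 245 ((0.0349171981215477, -0.02141761966049671), 0.04537487030029297)
```

View pics/scene11.png

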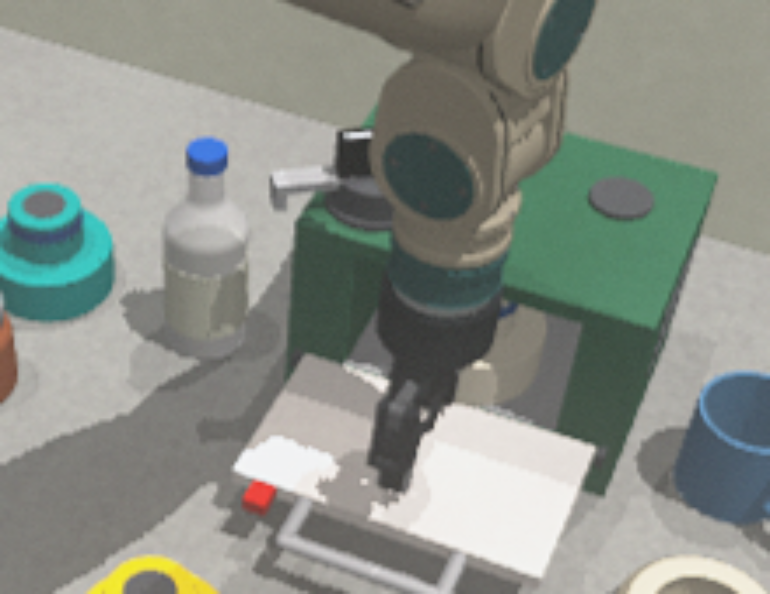

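Run:
```python
from go import *
d=get_image("wrist");C=cloud(d,d["hand_eye"])
cv2.imwrite('pics/w12.png',d["image"][:,:,::-1])
m=(abs(C[...,1])<.1)&(C[...,2]<-.03)&(C[...,0]<.06)&(C[...,0]>-.06)&(d["range_z"]>0)
p=C[m]
for z in np.arange(-.17,-.03,.01):
    q=p[abs(p[:,2]-z)<.005]
    if len(q): print(z.round(3),len(q),q[:,1].min(),q[:,1].max(),q[:,0].min(),q[:,0].max())
```

```text
-0.13 9 -0.030355903241498384 0.03348540228636325 0.017923107590713958 0.018704573558264284
-0.12 8999 -0.07231783687267045 0.08444259897638315 0.006407992177605487 0.018705980599382915
-0.11 10431 -0.0730936974206741 0.09063919583128471 -0.006227230437562251 0.021815582552117026
-0.1 11315 -0.0738868590442596 0.09863596436722599 -0.011838118973932943 0.025784131455578653
-0.09 4331 -0.07064140999543608 0.09998217177557087 -0.002478758061717115 0.03398907506959155
-0.08 14141 -0.055897775635605405 0.09999514742324085 -0.0337457879926754 0.05001392929472877
-0.07 4597 -0.0560170059714862 0.09998827808087839 -0.011931768269640888 0.049989221661497794
-0.06 3629 -0.055488172518630474 0.09999777731556743 -0.011507206733007008 0.05003558165227189
-0.05 2296 -0.04845291140467305 0.09992547225570492 -0.01081078264889622 0.04982802261069692
-0.04 56159 -0.09996418969847887 0.09999816275204691 -0.059993408464531495 0.059999846039056184
-0.03 1847 -0.09999958256888027 0.06364149271523292 -0.04500119377348377 0.05940941647077525
```

View pics/w12.png

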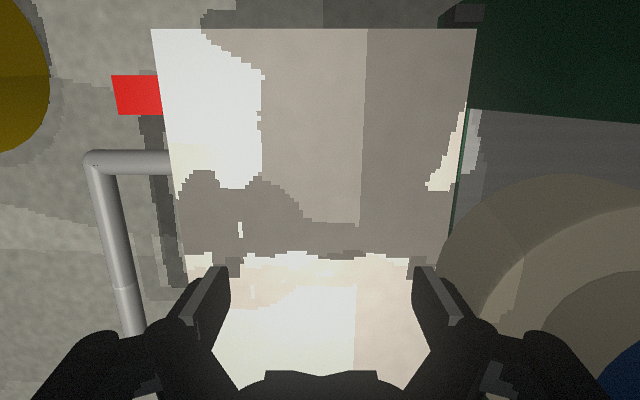

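step_arm --series '[8.54, 0, -1.5, 0, 0, 8.54, 0, 0, 0, 0]'

```text
t: 17.7
ee_pos: [0.5468, -0.042, 0.0209]
ee_rot: [2.185, 2.253, 0.003]
force: [-0.1, -0.1, 0.3]
width: 0.0857
```

step_arm --series '[8.54, 0, 0, 1.0, 0, 8.54, 0, 0, 0, 0]'

```text
t: 17.95
ee_pos: [0.5466, -0.0419, 0.0099]
ee_rot: [2.186, 2.255, 0.001]
force: [-1.2, -0.6, -0.5]
width: 0.0853
```

step_arm --series '[8.54, 0, 0, 0.25, 0, 8.54, 0, 0.8, 0, 0, 8.54, 0, 0.8, 0, 0, 8.54, 0, 0, 0, 0]'

```text
t: 18.45
ee_pos: [0.5629, -0.0413, 0.0073]
ee_rot: [2.186, 2.255, 0.001]
force: [-0.1, 0.5, 0.7]
width: 0.0852
```

```bash
python3 -c "
from go import *;rel(None)"
```

```text
t 18.45 pos [ 0.5629 -0.0413  0.0073] cab [-0.0541  0.0009  0.0073] yawx 1.6019581923838078 zax [ 0.0012 -0.0001 -1.    ] F [-0.068   0.5413  0.728 ] w 0.08518969589825971
```

step_arm --series '[8.54, 0, 0.4, 0, 0, 8.54, 0, 0.3, 0, 0, 8.54, 0, 0, 0, 0]'

```text
t: 18.82
ee_pos: [0.5678, -0.041, 0.0073]
ee_rot: [-2.186, -2.255, 0.002]
force: [-5.2, 0.1, 4.0]
width: 0.0851
```

Run:
```python
from mpos import *
s=observe();rel(None,None,s)
M=np.eye(4);M[:3,:3]=R.from_rotvec(s["ee_rot"]).as_matrix();M[:3,3]=s['ee_pos']
d=get_image("wrist");K=tocab(cloud(d,M@d["hand_eye"]))
cv2.imwrite('pics/w13.png',d["image"][:,:,::-1])
m=(abs(K[...,2]-.098)<.003)&(K[...,0]>-.03)&(K[...,0]<.13)&(abs(K[...,1])<.075)
p=K[m][:,:2];print(len(p),p.min(0),p.max(0))
# circle fit R=52 on the outer edge via least squares of far boundary
from scipy.optimize import least_squares
g=cv2.findContours(m.astype(np.uint8),0,1)[0];k=max(g,key=cv2.contourArea)[:,0];q=K[k[:,1],k[:,0]][:,:2]
for c0 in ([.05,0],): 
    r=least_squares(lambda c:np.hypot(*(q-c).T)-.052,c0,loss='soft_l1',f_scale=.002);print(r.x,np.median(abs(r.fun)))
```

```text
t 18.825 pos [ 0.5678 -0.041   0.0073] cab [-0.0492  0.0011  0.0073] yawx 1.601735494045416 zax [-0.0019 -0.0001 -1.    ] F [-5.1622  0.1137  4.0275] w 0.08512226437182374
10833 [-0.0061 -0.0255] [0.0543 0.0503]
[0.0674 0.0007] 0.0036524932606637334
```

View pics/w13.png

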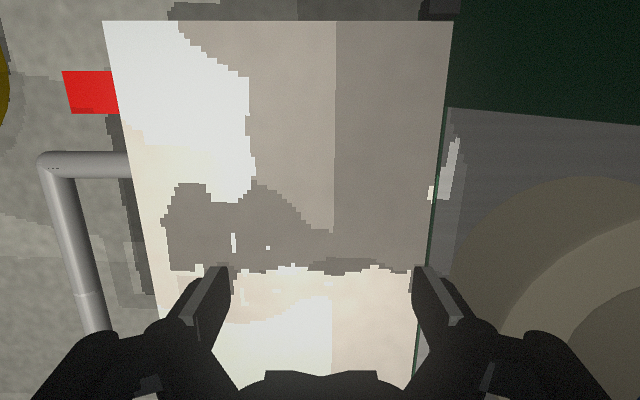

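step_arm --series '[8.54, 0, -1.5, 0, 0, 8.54, 0, -4, -1, 0, 8.54, 0, -6, -2, 0, 8.54, 0, -5, -2, 0, 8.54, 0, -3, 0, 0, 8.54, 0, 0, 0, 0]'

```text
t: 19.62
ee_pos: [0.3716, -0.0465, 0.0565]
ee_rot: [-2.187, -2.254, 0.0]
force: [-0.4, 0.3, 0.2]
width: 0.0855
```

```bash
cat > chk.py <<'E'
from mpos import *
from scipy.optimize import least_squares
def chk(tag):
    s=observe();rel(None,None,s)
    M=np.eye(4);M[:3,:3]=R.from_rotvec(s["ee_rot"]).as_matrix();M[:3,3]=s['ee_pos']
    for n in("wrist","scene"):
        d=get_image(n);K=tocab(cloud(d,M@d["hand_eye"] if n=="wrist" else None))
        cv2.imwrite(f'pics/{n}{tag}.png',d["image"][:,:,::-1] if n=="wrist" else cv2.resize(d["image"][110:290,260:480,::-1],None,fx=3.5,fy=3.3))
        # side wall of the base: z .06-.094 points lie on radius 52
        for lo,hi,rr in((.060,.092,.052),(.105,.138,.029)):
            m=(K[...,2]>lo)&(K[...,2]<hi)&(K[...,0]>-.03)&(K[...,0]<.14)&(abs(K[...,1])<.07)
            q=K[m][:,:2]
            if len(q)>20:
                r=least_squares(lambda c:np.hypot(*(q-c).T)-rr,[.06,0],loss='soft_l1',f_scale=.002);print(n,'wall',lo,len(q),r.x,'med',np.median(abs(r.fun)))
E
python3 -c "
from chk import *
chk('14')"
```

```text
t 19.625 pos [ 0.3716 -0.0465  0.0565] cab [-0.2455  0.0016  0.0565] yawx 1.6008792101868141 zax [-0.0007  0.0003 -1.    ] F [-0.3823  0.2815  0.2302] w 0.08548733795784288
scene wall 0.06 303 [0.0662 0.0012] med 0.0007992001492133499
scene wall 0.105 134 [0.066  0.0011] med 0.000970632485476984
```

View pics/scene14.png

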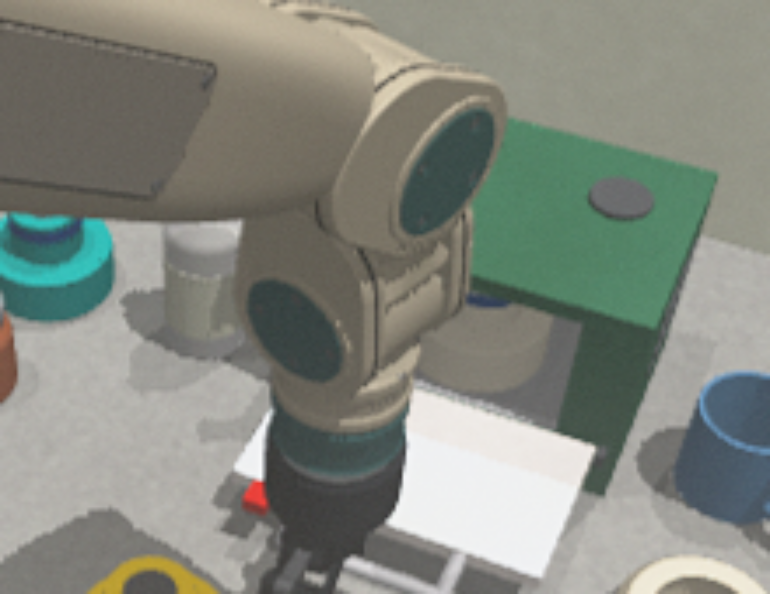

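View pics/wrist14.png

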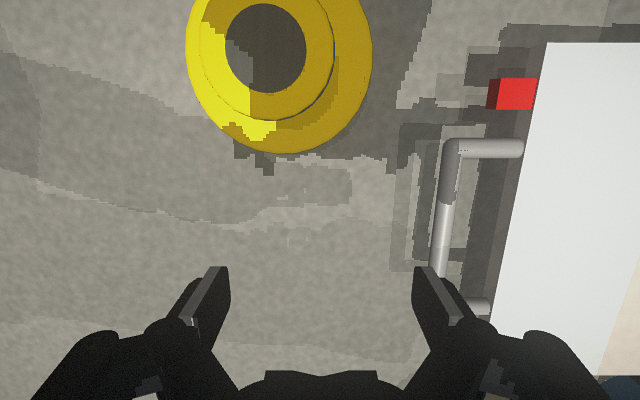

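step_arm --series '[2.5, 0, 0, -1, 0, 2.5, 0, 3.9, 0, 0, 2.5, 0, 3.9, 0, 0, 2.5, 0, 0, 0, 0, 2.5, 0, 0, 0, 0]'

```text
t: 20.35
ee_pos: [0.4524, -0.0444, 0.0668]
ee_rot: [-2.185, -2.255, 0.001]
force: [-0.5, 0.1, -1.0]
width: 0.0254
```

Run:
```python
from go import *
rel(toworld([-.168,0,-.010]),np.pi/2+YAW)
s=observe()
M=np.eye(4);M[:3,:3]=R.from_rotvec(s["ee_rot"]).as_matrix();M[:3,3]=s['ee_pos']
d=get_image("wrist");K=tocab(cloud(d,M@d["hand_eye"]))
cv2.imwrite('pics/w15.png',d["image"][:,:,::-1])
m=(K[...,2]>.04)&(K[...,2]<.06)&(abs(K[...,1]-.02)<.02)&(K[...,0]<-.145)&(K[...,0]>-.19)
print(m.sum(),K[m].mean(0),K[m].min(0),K[m].max(0))
```

```text
t 20.35 pos [ 0.4524 -0.0444  0.0668] cab [-0.1646  0.0012  0.0668] yawx 1.602307906735458 zax [-0.0012  0.0002 -1.    ] F [-0.4816  0.085  -1.0018] w 0.025365550673675265
turn 0.0005115799405617238
shift cm now-axes [-0.1184 -0.3302  7.6795]
shift cm after turn [-0.1163 -0.3396  7.6791]
1094 [-0.1669  0.0207  0.0517] [-0.173   0.      0.0462] [-0.161   0.04    0.0544]
```

View pics/w15.png

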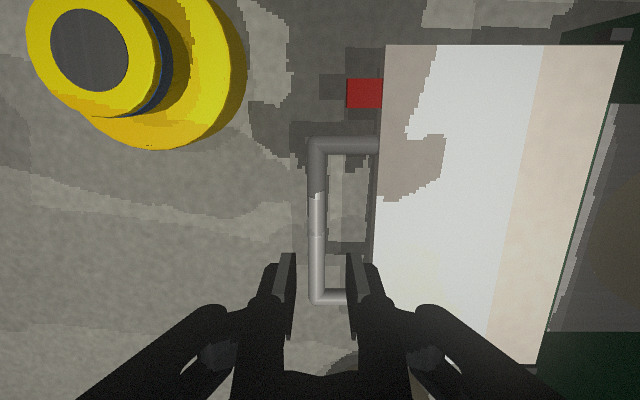

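step_arm --series '[2.5, 0, -0.25, 0, 0, 2.5, 0, 0, 3, 0, 2.5, 0, 0, 3, 0, 2.5, 0, 0, 1.4, 0, 2.5, 0, 0, 0, 0, 0, 0, 0, 0, 0, 0, 0, 0, 0, 0, 0, 0, 0, 0, 0]' --newtons 40

```text
t: 21.4
ee_pos: [0.4494, -0.0449, -0.0064]
ee_rot: [-2.187, -2.255, 0.002]
force: [-5.6, -0.1, 7.7]
width: 0.0105
```

Run:
```python
from go import *
rel(None)
th=np.linspace(1.571,0,15);b=np.c_[-.8*np.cos(th)-16.8*np.sin(th),5.5+16.8*np.cos(th)-.8*np.sin(th)]
print(np.c_[th[1:],np.diff(b,axis=0)*[1,-1],b[1:]].round(2))
```

```text
t 21.4 pos [ 0.4494 -0.0449 -0.0064] cab [-0.1677  0.0008 -0.0064] yawx 1.6017223093272013 zax [-0.0009 -0.0007 -1.    ] F [-5.5674 -0.0979  7.7443] w 0.010479119364483293
[[  1.46   0.02  -1.89 -16.78   6.58]
 [  1.35   0.23  -1.87 -16.56   8.46]
 [  1.23   0.44  -1.84 -16.12  10.29]
 [  1.12   0.64  -1.78 -15.48  12.07]
 [  1.01   0.83  -1.69 -14.65  13.76]
 [  0.9    1.02  -1.59 -13.63  15.35]
 [  0.79   1.19  -1.46 -12.45  16.81]
 [  0.67   1.35  -1.32 -11.1   18.14]
 [  0.56   1.48  -1.16  -9.62  19.3 ]
 [  0.45   1.61  -0.99  -8.01  20.29]
 [  0.34   1.71  -0.8   -6.3   21.09]
 [  0.22   1.79  -0.61  -4.52  21.7 ]
 [  0.11   1.84  -0.4   -2.68  22.1 ]
 [  0.     1.88  -0.2   -0.8   22.3 ]]
```

step_arm --series '[0, 0, 0, -1.9, 0, 0, 0, 0.2, -1.9, 0, 0, 0, 0.45, -1.85, 0, 0, 0, 0.65, -1.8, 0, 0, 0, 0.85, -1.7, 0, 0, 0, 1, -1.6, 0, 0, 0, 1.2, -1.45, 0, 0, 0, 0, 0, 0]'

```text
t: 22.4
ee_pos: [0.4895, -0.0437, 0.1154]
ee_rot: [-2.184, -2.252, 0.011]
force: [-12.3, -0.6, 12.2]
width: 0.0102
```

Run:
```python
from go import *
rel(None)
e=get_image("scene");cv2.imwrite('pics/s16.png',cv2.resize(e["image"][110:290,260:480,::-1],None,fx=3.5,fy=3.3))
```

```text
t 22.4 pos [ 0.4895 -0.0437  0.1154] cab [-0.1275  0.0008  0.1154] yawx 1.6016153413588534 zax [-0.0081 -0.0015 -1.    ] F [-12.2785  -0.5762  12.1688] w 0.010249965978532477
```

View pics/s16.png

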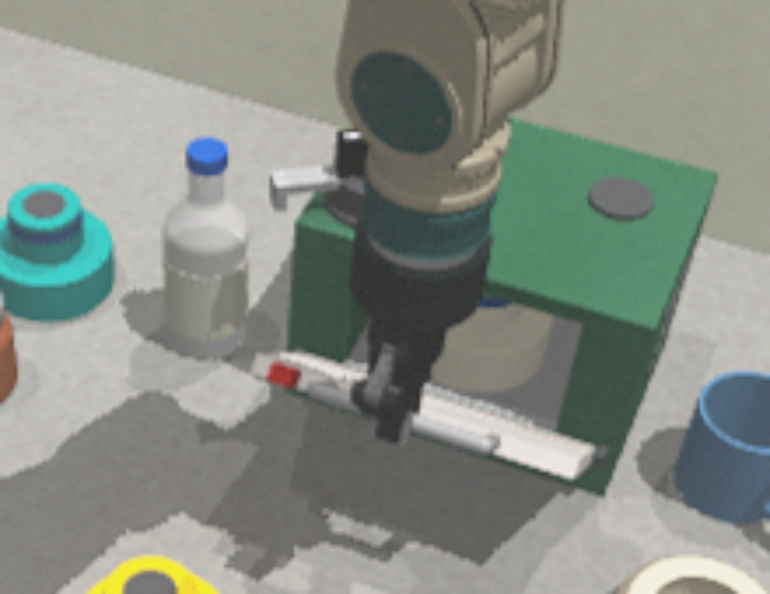

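step_arm --series '[0, 0, 1.1, -1.6, 0, 0, 0, 1.4, -1.3, 0, 0, 0, 1.6, -1, 0, 0, 0, 1.7, -0.8, 0, 0, 0, 0, 0, 0]'

```text
t: 23.08
ee_pos: [0.5514, -0.0419, 0.1631]
ee_rot: [2.187, 2.256, -0.002]
force: [-3.7, -1.6, 5.5]
width: 0.0101
```

Run:
```python
from go import *
rel(None)
```

```text
t 23.075 pos [ 0.5514 -0.0419  0.1631] cab [-0.0656  0.0007  0.1631] yawx 1.6018355384660448 zax [-0.0008 -0.0009 -1.    ] F [-3.7079 -1.6416  5.4551] w 0.010106540160993485
```

step_arm --series '[0, 0, 1.8, -0.5, 0, 0, 0, 1.8, -0.3, 0, 0, 0, 1.5, -0.2, 0, 0, 0, 0.9, 0, 0, 0, 0, 0.5, 0, 0, 0, 0, 0, 0, 0]'

```text
t: 23.82
ee_pos: [0.609, -0.0402, 0.174]
ee_rot: [-2.182, -2.249, 0.017]
force: [-21.7, -2.4, 19.1]
width: 0.01
```

```bash
cat > door.py <<'E'
from go import *
def door(tag):
    for n in("scene","top"):
        d=get_image(n);K=tocab(cloud(d));h=cv2.cvtColor(d["image"],cv2.COLOR_RGB2HSV)
        cv2.imwrite(f'pics/{n}{tag}.png',cv2.resize(d["image"][110:290,260:480,::-1],None,fx=3.5,fy=3.3))
        r=(cv2.inRange(h,(0,150,90),(8,255,255))|cv2.inRange(h,(172,150,90),(180,255,255)))>0
        r&=(K[...,0]<.03)&(K[...,0]>-.1)&(abs(K[...,1]-.085)<.03);print(n,'keeper',K[r].mean(0) if r.any() else None,r.sum())
        # outer face of the panel from scene: below glass, y around
        for y in(-.09,.09,-.08,.08):
            m=(abs(K[...,1]-y)<.006)&(K[...,2]>.07)&(K[...,2]<.178)&(K[...,0]<.02)&(K[...,0]>-.08)
            if m.sum()>20:
                c=np.polyfit(K[m][:,2]-.055,K[m][:,0],1);print(n,y,m.sum(),'slope(rad)',-c[0],'off',c[1])
E
python3 - <<'E'
from door import *
rel(None);door('17')
E
```

```text
t 23.825 pos [ 0.609  -0.0402  0.174 ] cab [-0.008   0.0006  0.174 ] yawx 1.6013061521632117 zax [-0.0134 -0.0024 -0.9999] F [-21.6719  -2.4118  19.1035] w 0.009957068048918612
scene keeper [-0.0071  0.0829  0.2015] 40
scene -0.09 167 slope(rad) 0.0033028721022883767 off -0.011017136755940071
scene 0.09 146 slope(rad) -0.0005734231181037782 off -0.011050065474178822
scene -0.08 168 slope(rad) -0.0027138304796103943 off -0.011343101057036583
scene 0.08 142 slope(rad) -0.005374810057463969 off -0.011484632863237762
top keeper [-0.0083  0.085   0.2042] 30
top 0.09 37 slope(rad) -0.0019409913472138933 off -0.015135902641483897
top 0.08 38 slope(rad) -0.0022984457327331446 off -0.015203515432239443
```

View pics/scene17.png

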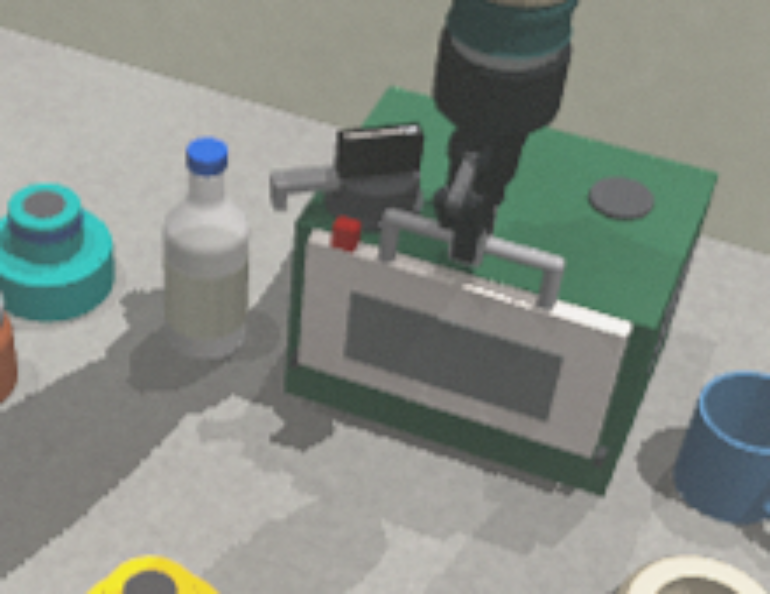

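step_arm --series '[2.5, 0, -0.4, 0, 0, 2.5, 0, 0, 0, 0, 2.5, 0, 0, -2, 0, 2.5, 0, 0, -5, 0, 4.5, 0, 0, -4, 0, 4.5, 0, 0, 0, 0]'

```text
t: 24.68
ee_pos: [0.6162, -0.04, 0.2867]
ee_rot: [2.181, 2.25, 0.01]
force: [-0.7, -0.6, 0.1]
width: 0.0451
```

Run:
```python
from door import *
door('18')
d=get_image("top");K=tocab(cloud(d));m=(abs(K[...,2]-.248)<.005)&(np.hypot(K[...,0]-.045,K[...,1]-.085)<.04)
print(cv2.minAreaRect((K[m][:,:2]*1000).astype(np.float32)),m.sum())
rel(toworld([.045,.085,.28]),np.pi/2+YAW+.63)
```

```text
scene keeper [-0.0076  0.0836  0.2011] 37
scene -0.09 167 slope(rad) 0.004928890567623358 off -0.010971755453403134
scene 0.09 145 slope(rad) 0.003539344216603311 off -0.010981117933737685
scene -0.08 172 slope(rad) -0.0032543705101937413 off -0.01175506570817854
scene 0.08 145 slope(rad) -8.674260208862362e-05 off -0.011335236451338649
top keeper [-0.0084  0.085   0.2048] 30
top 0.09 38 slope(rad) -0.003458640520858989 off -0.015285495985293019
top 0.08 35 slope(rad) -0.003177345512006097 off -0.015360200881486399
((44.9512939453125, 84.32030487060547), (16.252410888671875, 56.794193267822266), 35.444698333740234) 171
t 24.825 pos [ 0.6125 -0.0395  0.2809] cab [-0.0045  0.0011  0.2809] yawx 1.6019021196694194 zax [-0.0006  0.0003 -1.    ] F [ 0.4958 -0.2047 -0.5539] w 0.044892427850139374
turn -0.629894207125477
shift cm now-axes [8.3857 4.9504 0.0897]
shift cm after turn [3.8604 8.9401 0.0896]
```

View pics/top18.png

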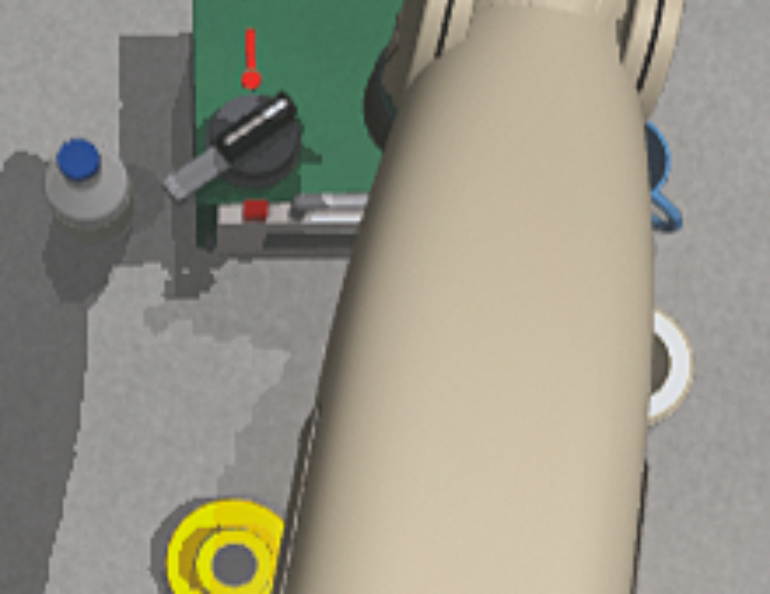

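step_arm --series '[4.5, 4.2, 2.45, 0, 0, 4.5, 4.2, 2.45, 0, 0, 4.5, 0, 0, 0, -0.155, 4.5, 0, 0, 0, -0.155, 4.5, 0, 0, 0, -0.155, 4.5, 0, 0, 0, -0.155, 4.5, 0, 0, 0, 0]'

```text
t: 25.7
ee_pos: [0.658, 0.046, 0.2797]
ee_rot: [-1.396, -2.811, 0.002]
force: [-0.7, 0.0, -0.2]
width: 0.0452
```

Run:
```python
from go import *
s=observe();rel(toworld([.045,.0848,.181]),np.pi/2+YAW+.622,s)
M=np.eye(4);M[:3,:3]=R.from_rotvec(s["ee_rot"]).as_matrix();M[:3,3]=s['ee_pos']
d=get_image("wrist");C=cloud(d,d["hand_eye"]);K=tocab(cloud(d,M@d["hand_eye"]))
cv2.imwrite('pics/w19.png',d["image"][:,:,::-1])
m=(abs(K[...,2]-.248)<.004)&(np.hypot(K[...,0]-.045,K[...,1]-.085)<.04)
print('grip in tool',cv2.minAreaRect((C[m][:,:2]*1000).astype(np.float32)),m.sum())
```

```text
t 25.7 pos [0.658  0.046  0.2797] cab [0.0436 0.0851 0.2797] yawx 2.220049926884289 zax [-0.0033  0.0003 -1.    ] F [-0.7065  0.0412 -0.1634] w 0.045202950536243784
turn -0.0037463999106077672
shift cm now-axes [-0.1294  0.1171  9.8687]
shift cm after turn [-0.1083  0.0926  9.8693]
grip in tool ((-1.6667442321777344, 1.8340892791748047), (56.03390121459961, 15.99949836730957), 0.11326061934232712) 1692
```

View pics/w19.png

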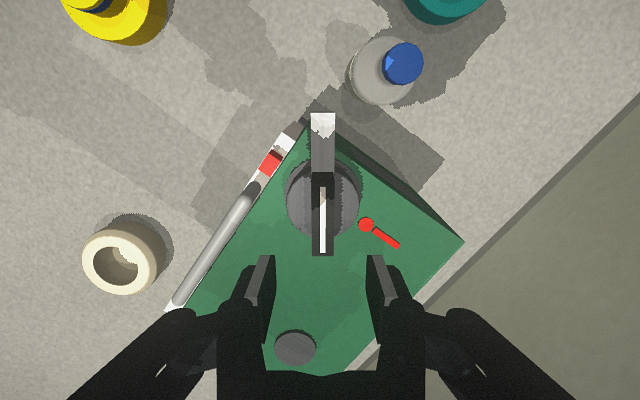

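step_arm --series '[4.5, -0.15, 0.15, 4, 0, 4.5, 0, 0, 4, 0, 4.5, 0, 0, 1.5, 0, 4.5, 0, 0, 0, 0, 0, 0, 0, 0, 0, 0, 0, 0, 0, 0, 0, 0, 0, 0, 0]' --newtons 50

```text
t: 26.62
ee_pos: [0.6609, 0.0444, 0.1894]
ee_rot: [1.395, 2.812, -0.003]
force: [-4.3, -3.3, 4.7]
width: 0.0148
```

step_arm --series '[0, 0, 0, 0, -0.158, 0, 0, 0, 0, -0.158, 0, 0, 0, 0, -0.158, 0, 0, 0, 0, -0.158, 0, 0, 0, 0, -0.158, 0, 0, 0, 0, -0.158, 0, 0, 0, 0, 0, 0, 0, 0, 0, 0]'

```text
t: 27.62
ee_pos: [0.6615, 0.0457, 0.1894]
ee_rot: [-0.04, 3.139, 0.0]
force: [-3.5, -0.0, 6.8]
width: 0.0148
```

Run:
```python
from go import *
rel(None,np.pi/2+YAW+1.571)
```

```text
t 27.625 pos [0.6615 0.0457 0.1894] cab [0.0471 0.0848 0.1894] yawx -3.1160516364705555 zax [ 0.0026  0.0003 -1.    ] F [-3.5411 -0.0059  6.7542] w 0.014817950066249797
turn -0.005662656085865692
```

Release, rise, and check.

step_arm --series '[4.5, 0, 0, 0, 0, 4.5, 0, 0, 0, 0, 4.5, 0, 0, -4, 0, 4.5, 0, 0, -5, 0, 4.5, 0, 0, -4, 0, 4.5, 5, 0, -2, 0, 4.5, 5, 0, 0, 0, 4.5, 5, 0, 0, 0]'

```text
t: 28.62
ee_pos: [0.51, 0.0413, 0.3372]
ee_rot: [-0.043, 3.14, -0.0]
force: [-1.0, -0.4, 0.9]
width: 0.0453
```

step_arm --series '[4.5, 6, 0, 0, 0, 4.5, 6, 0, 0, 0, 4.5, 0, -6, 0, 0, 4.5, 0, -6, 0, 0, 4.5, 0, -6, 0, 0, 4.5, 0, 0, 0, 0]'

```text
t: 29.38
ee_pos: [0.396, -0.1455, 0.3365]
ee_rot: [0.032, -3.141, 0.001]
force: [0.0, 0.1, -0.2]
width: 0.0448
```

Run:
```python
from chk import *; from door import *
door('20')
chk('21')
d=get_image("top");C=cloud(d);K=tocab(C);m=(abs(K[...,2]-.248)<.005)&(np.hypot(K[...,0]-.045,K[...,1]-.085)<.04)
print(cv2.minAreaRect((K[m][:,:2]*1000).astype(np.float32)),m.sum())
m=(abs(K[...,2]-.214)<.006)&(abs(K[...,0]+.008)<.025)&(abs(K[...,1]-.085)<.03);print('tongue',K[m].mean(0),m.sum())
for nm,(u,v) in dict(bottle=(283,158),jar=(233,216),ring=(450,221),mug=(435,160)).items(): print(nm,C[v,u])
cv2.imwrite('pics/top22.png',d["image"][:,:,::-1])
```

```text
scene keeper [-0.0018  0.0778  0.1915] 2
scene -0.09 171 slope(rad) 0.004172933453962661 off -0.01124579574304898
scene 0.09 146 slope(rad) -0.0019274159890405847 off -0.01148947242502354
scene -0.08 166 slope(rad) 0.0004965564058525455 off -0.01136147629610783
scene 0.08 150 slope(rad) -0.0016307551672763146 off -0.011293659410238669
top keeper None 0
top -0.09 33 slope(rad) -0.002596806388195593 off -0.0154444871243119
top 0.09 24 slope(rad) 0.0007529036098077215 off -0.015169368023038133
top -0.08 33 slope(rad) -0.012290855486745016 off -0.015937992052345223
t 29.475 pos [ 0.3959 -0.1423  0.3367] cab [-0.2242 -0.0949  0.3367] yawx -3.1158738165986 zax [-0.0003  0.0008 -1.    ] F [-0.0976 -0.5556 -0.0883] w 0.04515043337837641
wrist wall 0.06 489 [0.0042 0.0042] med 0.008496229937383228
wrist wall 0.105 620 [-0.0156 -0.0089] med 0.020270862826835313
scene wall 0.06 468 [ 0.0311 -0.0019] med 0.008442713523581391
scene wall 0.105 557 [ 0.0057 -0.0009] med 0.011330688050470852
((44.705162048339844, 84.35282135009766), (14.229089736938477, 57.32508087158203), 88.54330444335938) 162
tongue [-0.0057  0.0846  0.2147] 157
bottle [0.642  0.1639 0.2011]
jar [0.5111 0.2992 0.0933]
ring [ 0.5104 -0.2907  0.0306]
mug [ 0.6902 -0.2609  0.0017]
```

View pics/top22.png

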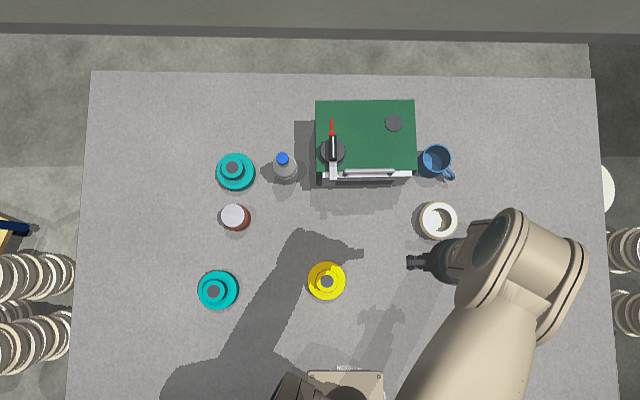

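View pics/scene21.png

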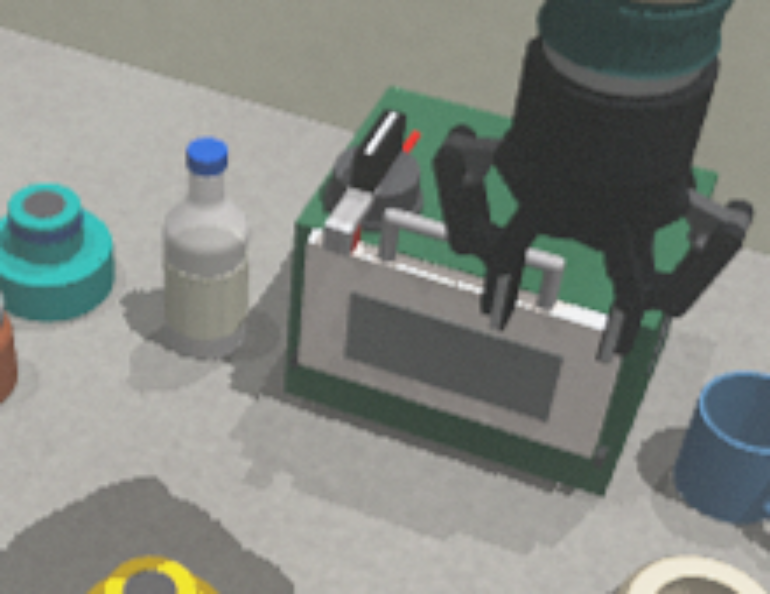

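```bash
python3 -c "
from plant import *;print(sign_off())"
```

```text
the job is handed in; nothing more can be done
None
```

The job is handed in at about 29.5 s of the 72 s allowed; `sign_off()` gives no verdict, so this rests on my own checks. I pulled the door fully down by its bar and carried the blue-banded mould by its neck on to the door. I then pushed it into the chamber with the open front finger, shut the door by the bar and turned the collar to the red mark.

**Last checks**
- **Mould:** its axis was at cabinet (66, 1) mm, upright on the chamber floor, with the base and neck fits agreeing. I measured this before shutting the door. It is hidden behind the door now, so the final pass could not re-check it.
- **Door:** the panel slope is within about 0.005 rad of shut in nearly all fits. One sparse fit from the top view gave 0.012, still well under the 0.06 limit.
- **Collar:** the grip lies at 88.5° in the top camera, where 90° is locked. The gripper's angle at release agreed to 0.006 rad. The tongue sits over the keeper and in line with the red line.
- **Bystanders:** spot readings on the bottle, jar, mug and ring mould match the start to within about 3 mm.
- **Robot:** the arm stands clear, with no force beyond sensor noise.

**What disagreed or went wrong**
- **Fingertips:** they sit about 40 mm behind the reported TCP (51 mm when fully open), not at it. My first two closings on the bar shut above it, touching nothing. I measured the offset with the wrist camera and allowed for it afterwards.
- **First push:** it wedged the gripper's knuckle lightly under the lintel, at about 10 N. I backed off, lowered the tool and finished the push.

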